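# Load bolt blanks into the threading guide rack

### The job

Get the bolt blanks ready for threading: swing the keeper arm clear of the guide rack, then push every bolt blank tip first through an eye of its own in the guide plate, so that at least 20 mm sticks out beyond the plate and the shank behind lies in the comb slot in line with that eye, with the head behind the comb. When all are in, swing the keeper arm back over them fully to its stop; leave the other things on the bench where they are.

Things in the scene. Friction and masses are not known exactly. Their poses are not given: they have to be found in the camera images.
- rack: Fixed grey steel guide rack. Origin: on the bench, midway along the row of eyes and midway between guide plate and comb. Its x runs along the row, its y is the push-in direction (comb to plate), z up. Base plate 12 mm thick, x -145 to +105, y -95 to +95 mm. Between comb and plate 135 mm are free above the base. The keeper arm's 28 mm post stands at x = -117.5, y = 0
- eyes_mid (a point): Middle of the row of eyes, rack x = 0, y = 71.5, z = 54 mm; axes as the rack's. The guide plate is upright, 8 mm thick (y 67.5 to 75.5), 190 mm long in x, top at z = 74. Four round through holes (eyes) of 22 mm run along y, centres at x = -67.5, -22.5, 22.5, 67.5, z = 54 mm
- comb_mid (a point): Middle of the comb, rack x = 0, y = -73.5, z = 43 mm; axes as the rack's. An upright strip, y -79.5 to -67.5, with four slots open at the top, in line with the eyes: 26 mm wide, slot floors at z = 43, tooth tops at z = 74 mm
- keeper (a joint): Keeper arm: level bar 22 mm wide, underside 80 mm, top 92 mm above the bench, turning about an upright axis at rack x = -117.5, y = 0. In rad: 0 (stop) = along rack +x, over all the slots; grows as it swings towards rack +y, over and past the guide plate; stop at 1.45. Clear of the work from 1.1. Stays where left; about 1 N at the knob moves it
- knob (a point): Centre of the black upright round knob at the free end of the keeper arm: 24 mm diameter, 92 to 135 mm above the bench, this point at 113.5 mm, 225 mm from the arm's axis. Pinch it from above; it can turn within the fingers
- bolt0: Steel bolt blank lying on the bench: plain shank 12 mm thick, 200 mm long, rounded tip; hex head 19 mm across flats, 10 mm thick; about 0.2 kg, balances 12 mm from mid-shank towards the head. Origin: shank axis, at its middle; its y axis points to the tip. Lying, the axis is 6 to 10 mm above the bench. May be absent. All are alike
- bolt0_tip (a point): Tip of this bolt's shank (100 mm from the middle along its y)
- bolt0_head (a point): Point on the shank's axis under this bolt's head (100 mm from the middle, along -y)
- bolt1: Steel bolt blank lying on the bench: plain shank 12 mm thick, 200 mm long, rounded tip; hex head 19 mm across flats, 10 mm thick; about 0.2 kg, balances 12 mm from mid-shank towards the head. Origin: shank axis, at its middle; its y axis points to the tip. Lying, the axis is 6 to 10 mm above the bench. May be absent. All are alike
- bolt1_tip (a point): Tip of this bolt's shank (100 mm from the middle along its y)
- bolt1_head (a point): Point on the shank's axis under this bolt's head (100 mm from the middle, along -y)
- bolt2: Steel bolt blank lying on the bench: plain shank 12 mm thick, 200 mm long, rounded tip; hex head 19 mm across flats, 10 mm thick; about 0.2 kg, balances 12 mm from mid-shank towards the head. Origin: shank axis, at its middle; its y axis points to the tip. Lying, the axis is 6 to 10 mm above the bench. May be absent. All are alike
- bolt2_tip (a point): Tip of this bolt's shank (100 mm from the middle along its y)
- bolt2_head (a point): Point on the shank's axis under this bolt's head (100 mm from the middle, along -y)
- bolt3: Steel bolt blank lying on the bench: plain shank 12 mm thick, 200 mm long, rounded tip; hex head 19 mm across flats, 10 mm thick; about 0.2 kg, balances 12 mm from mid-shank towards the head. Origin: shank axis, at its middle; its y axis points to the tip. Lying, the axis is 6 to 10 mm above the bench. May be absent. All are alike
- bolt3_tip (a point): Tip of this bolt's shank (100 mm from the middle along its y)
- bolt3_head (a point): Point on the shank's axis under this bolt's head (100 mm from the middle, along -y)
- coupling: Steel pipe coupling: a plain ring 48 mm across, 32 mm high. Bystander. Origin: centre of its underside
- oil_bottle: Grey plastic oil bottle, 60 mm across, 160 mm high, upright. Bystander. Origin: centre of its underside
- hammer: Hammer lying on the bench. Bystander
- wrench: Steel wrench lying on the bench. Bystander
- tin: Open metal tin, 72 mm across, 80 mm high, upright. Bystander. Origin: centre of its underside
- flange: Flat steel ring 100 mm across, 14 mm thick, lying flat. Bystander. Origin: centre of its underside
Mind the look-alikes: they are no part of the job. What is shaped like the bolt3 but pink or yellow is not meant.

How it is judged (in metres and radians):
On the way, in this order (a step that is already met when the one before it is completed fails the run):
1. the keeper arm is swung clear (beyond 1.05 rad) (value of joint keeper above 1.05 rad), for 0.2 s.
2. every bolt is through an eye with its shank in the comb slot, the keeper arm still clear (y of each of bolt0_tip, bolt1_tip, bolt2_tip, bolt3_tip in the frame of rack above 0.0935 m and y of each of bolt0_head, bolt1_head, bolt2_head, bolt3_head in the frame of rack below -0.0735 m and angle between the y axis of each of bolt0, bolt1, bolt2, bolt3 and the y axis of rack, either way round below 0.15 rad and z of bolt0_tip in the frame of rack between 0.035 and 0.07 m and z of bolt0_head in the frame of rack between 0.035 and 0.07 m and x of bolt0_tip in the frame of rack between -0.09 and 0.09 m and z of bolt1_tip in the frame of rack between 0.035 and 0.07 m and z of bolt1_head in the frame of rack between 0.035 and 0.07 m and x of bolt1_tip in the frame of rack between -0.09 and 0.09 m and z of bolt2_tip in the frame of rack between 0.035 and 0.07 m and z of bolt2_head in the frame of rack between 0.035 and 0.07 m and x of bolt2_tip in the frame of rack between -0.09 and 0.09 m and z of bolt3_tip in the frame of rack between 0.035 and 0.07 m and z of bolt3_head in the frame of rack between 0.035 and 0.07 m and x of bolt3_tip in the frame of rack between -0.09 and 0.09 m and value of joint keeper above 0.9 rad), for 0.2 s.
3. the keeper arm is back over the bolts (value of joint keeper below 0.1 rad), for 0.2 s.
At the end, for the whole second after the job is handed in: Each bolt present is in an eye and the slot in line with it: tip over 18 mm past the plate, under-head point behind mid-comb, both 35 to 70 mm above the bench and within the plate's length, shank within 0.15 rad of the rack's y, at rest; keeper arm below 0.1 rad (y of each of bolt0_tip, bolt1_tip, bolt2_tip, bolt3_tip in the frame of rack above 0.0935 m and y of each of bolt0_head, bolt1_head, bolt2_head, bolt3_head in the frame of rack below -0.0735 m and angle between the y axis of each of bolt0, bolt1, bolt2, bolt3 and the y axis of rack, either way round below 0.15 rad and z of bolt0_tip in the frame of rack between 0.035 and 0.07 m and z of bolt0_head in the frame of rack between 0.035 and 0.07 m and x of bolt0_tip in the frame of rack between -0.09 and 0.09 m and z of bolt1_tip in the frame of rack between 0.035 and 0.07 m and z of bolt1_head in the frame of rack between 0.035 and 0.07 m and x of bolt1_tip in the frame of rack between -0.09 and 0.09 m and z of bolt2_tip in the frame of rack between 0.035 and 0.07 m and z of bolt2_head in the frame of rack between 0.035 and 0.07 m and x of bolt2_tip in the frame of rack between -0.09 and 0.09 m and z of bolt3_tip in the frame of rack between 0.035 and 0.07 m and z of bolt3_head in the frame of rack between 0.035 and 0.07 m and x of bolt3_tip in the frame of rack between -0.09 and 0.09 m and linear speed of each of bolt0, bolt1, bolt2, bolt3 below 0.03 m/s and value of joint keeper below 0.1 rad); the robot touches nothing.
It fails at once if a bystander is shifted more than 60 mm (distance of any of coupling, oil_bottle, hammer, wrench, tin, flange from where it was at the start of the episode above 0.06 m).
It fails at once if the oil bottle or the tin is tipped over (angle between any of oil_bottle, tin's own z axis and vertical above 0.6 rad).
Of bolt0, bolt1, bolt2, bolt3 only 3 to 4 are there at a start; the rules pass over those that are not, and their reading is None.
At some moment in a run one of bolt0, bolt1, bolt2, bolt3 may be knocked a few centimetres aside while the robot is not near it.
Once in a run the grip may slacken for a moment while it holds something.
It also fails if it takes over 210 s, if anything falls off the work surface, if the arm or the gripper's body presses on something with over 40 N, if the wrist force passes 120 N, or if a joint passes its speed limit or range.

### The arm

A 7-joint arm with a two-finger parallel gripper is mounted at the origin on the work surface. World frame = base frame: x ahead of the robot, y to its left, z up, the work surface at z = 0. Lengths are in m, angles in degrees, forces in N, time in s.
With the tool pointing down it reaches from about 0.425 to 0.875 m from the base axis. Payload 4.7 kg.
Tool frame: the origin (TCP) lies between the finger pads; the fingertips stand env.tip_reach ahead of it and the grasp point (between the pads) lies 2 mm behind it (env.tip_reach is the distance from the TCP to the fingertips, in m); z points along the fingers, y is the line along which they close (so a half turn about z gives the same grasp; the last joint's range is limited). The gripper opens to 87 mm and grips with 3 to 60 N. Pads are 19 mm wide; open, the fingers measure 117 mm over their backs; the gripper's body (75 mm by 190 mm) begins 51 mm behind the grasp point.
Start: joints at [71.625, 18.392, -4.016, 83.108, 1.295, 78.541, -3.26], TCP at [0.214, -0.614, 0.24] pointing down, gripper open.
Joint ranges: [-163.93, 163.93], [-17.29, 119.83], [-79.2, 71.16], [3.27, 140.29], [-89.18, 269.18], [5.43, 117.66], [-154.24, 154.24]. Speed limits (degrees/s): [147.25, 147.25, 180, 180, 180, 180, 180].

### API

Orientations are given as [roll, pitch, yaw] about the fixed x, y, z axes, in that order (R = Rz(yaw) Ry(pitch) Rx(roll)).
In Python, from cell import env, read_camera gives the robot as it stands. The module is installed in compiled form; this text tells all that it offers.
- The arm moves only by the shell command python3 -m handwheel 'ROWS' [FORCE]. ROWS is rows parted by semicolons, their numbers by spaces, 1 to 8 of them, each of 5 numbers: dx, dy, dz in m, then a turn about the tool's z in degrees, then the finger opening in m; each row is the pose to reach, as a shift and turn from the pose commanded when the command began, along the tool's axes at that moment; what a row does not reach only later rows make up. A row lasts 1/12 s, in which the tool goes at most 0.0417 m and 7.16 degrees, less where a joint would pass 70% of its speed; a pose out of reach is approached as far as the arm can. The fingers move at their own pace and stop on an object; FORCE is the grip in N (left out, the last holds). Time passes only in rows, so rows that do not move let the fingers close. It prints the time, the measured TCP pose, the force, the opening and the grip force at its end.
- env.get_obs(): the state, without advancing time (a new reading comes with each control period).
- read_camera(name): name is "scene" or "side" or "wrist"; returns a dict with "color" (384x512x3 uint8, blue, green, red), "fx", "fy", "cx", "cy" (pixels), "dist" ([k1, k2, p1, p2, k3] as OpenCV has them; the pictures are not rectified), "world_from_camera" (4x4, takes a point from camera to world coordinates). Camera axes: x right, y down, z forward; pixel columns grow to the right and rows downward; lengths in m; the calibration is good to about 2 mm. A picture is of the moment at which its call begins. There is no depth.
- env.sign_off(): hands the job in; it is judged then, once.
The state is a dict: "time_s": time; "qpos": joint angles; "joint_velocities": joint speeds; "effort": joint torques, N m; "tool_pos": TCP position; "tool_rot": TCP orientation; "force": force on the tool from outside, world axes, zero at the start; "wrist_torque": the same for the moment, N m; "grip_width": finger opening in m; "grasp_force": force on a finger pad.
Only numpy, scipy, OpenCV 4.12 (cv2) and the standard library are available. Lean on these libraries where they do the work, as an engineer would, in place of code of your own. Each camera call takes 0.05 s, during which the arm holds its last target. There are 200 camera calls.

## Working session

There is one attempt and no reset: what is moved stays moved. The work goes in short steps, Python scripts to look and compute and a shell command to move; the robot and the scene stay as the last step left them, time stands still between calls to the robot, and variables do not carry over. Pictures are saved under pics/ and viewed, at most 14 in all, crops included, and the job is handed in when it is done.

```bash
mkdir -p pics
python3 - <<'E'
from cell import env, read_camera
import cv2, numpy as np
for n in ("scene","side"):
    c=read_camera(n); cv2.imwrite(f"pics/{n}0.png",cv2.resize(c["color"],(800,600),interpolation=cv2.INTER_CUBIC))
    print(n,c["fx"],c["fy"],c["cx"],c["cy"],c["dist"],np.round(c["world_from_camera"],3).tolist())
o=env.get_obs(); print(o, env.tip_reach)
E
```

```text
scene 468.7936047830951 468.7936047830951 258.84438866211735 189.28803927323912 [-0.02603858  0.          0.          0.          0.        ] [[0.876, 0.349, -0.334, 0.906], [0.483, -0.638, 0.599, -0.918], [-0.004, -0.686, -0.728, 1.028], [0.0, 0.0, 0.0, 1.0]]
side 395.0462960376041 395.0462960376041 251.12294395918602 185.43500582090803 [-0.02858694  0.          0.          0.          0.        ] [[0.976, -0.118, 0.183, 0.227], [-0.217, -0.598, 0.772, -1.262], [0.018, -0.793, -0.609, 0.969], [0.0, 0.0, 0.0, 1.0]]
{'time_s': 0.1, 'qpos': array([71.62560647, 18.43436214, -4.01600568, 83.16657389,  1.29485949,
       78.5419236 , -3.26086756]), 'joint_velocities': array([-0.02327094, -0.04235349, -0.00913955, -0.17846672,  0.01081217,
        0.03000314, -0.01297397]), 'effort': array([ 1.27294002e-04, -4.92570090e+01, -4.05418044e-01, -3.13400495e+01,
       -6.41066954e-02,  3.94306169e-02,  6.34714911e-05]), 'tool_pos': array([ 0.21338169, -0.61348796,  0.23858776]), 'tool_rot': array([-1.79902366e+02,  5.17259513e-03,  1.91835172e+01]), 'force': array([ 0.54814665,  0.27474654, -0.45661739]), 'wrist_torque': array([0.01907895, 0.0391531 , 0.06418475]), 'grasp_force': 0.0, 'grip_width': 0.08710086961032054} 0.017
```

View pics/scene0.png

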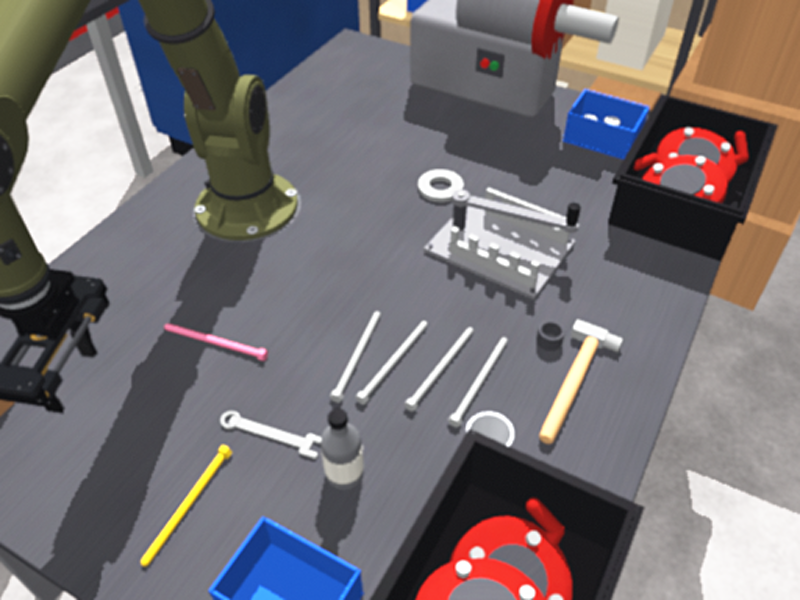

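View pics/side0.png

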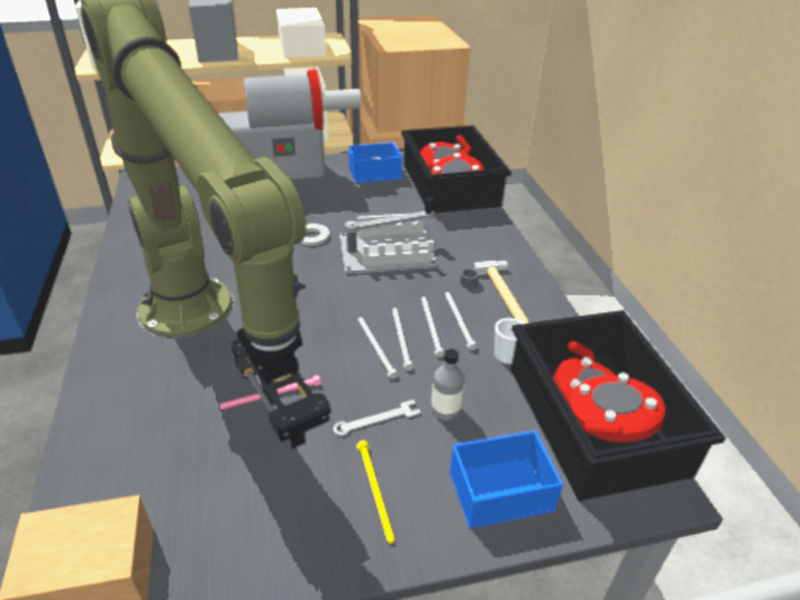

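Scene (800×600): four grey bolts with heads at (337,395), (364,397), (411,405) and (455,420), and tips at (377,315), (424,324), (469,331) and (504,341). The look-alikes are pink (215,342) and yellow (187,505); the wrench at (270,432) is also grey. The rack is around (505,235), with its post at (460,205) and black knob at (573,213).

```bash
cat > h.py <<'E'
import cv2, numpy as np
from cell import env, read_camera
def ray(c,uv):
    K=np.array([[c["fx"],0,c["cx"]],[0,c["fy"],c["cy"]],[0,0,1]])
    p=cv2.undistortPoints(np.array([[uv]],float),K,np.array(c["dist"],float)).ravel()
    T=np.array(c["world_from_camera"]); d=T[:3,:3]@np.array([p[0],p[1],1.]); return T[:3,3],d/np.linalg.norm(d)
def onz(c,uv,z):
    o,d=ray(c,uv); return o+d*(z-o[2])/d[2]
def tri(a,ua,b,ub):
    o1,d1=ray(a,ua); o2,d2=ray(b,ub)
    s=np.linalg.lstsq(np.stack([d1,-d2],1),o2-o1,rcond=None)[0]
    p,q=o1+s[0]*d1,o2+s[1]*d2; return (p+q)/2,np.linalg.norm(p-q)
def proj(c,P):
    T=np.linalg.inv(np.array(c["world_from_camera"])); K=np.array([[c["fx"],0,c["cx"]],[0,c["fy"],c["cy"]],[0,0,1]])
    return cv2.projectPoints(np.array(P,float).reshape(-1,1,3),cv2.Rodrigues(T[:3,:3])[0],T[:3,3],K,np.array(c["dist"],float))[0].reshape(-1,2)
def rods(img,lo=110,minlen=35):
    hsv=cv2.cvtColor(img,cv2.COLOR_BGR2HSV)
    m=((hsv[...,1]<60)&(hsv[...,2]>lo)).astype(np.uint8)
    out=[]
    for k in cv2.findContours(m,cv2.RETR_EXTERNAL,cv2.CHAIN_APPROX_NONE)[0]:
        (x,y),(w,h),a=cv2.minAreaRect(k)
        L,W=max(w,h),min(w,h)
        if L>minlen and W<L/4:
            p=k[:,0].astype(float); mu=p.mean(0); v=np.linalg.svd(p-mu,full_matrices=False)[2][0]
            t=(p-mu)@v; n=abs((p-mu)@np.array([-v[1],v[0]]))
            e=[mu+v*t.min(),mu+v*t.max()]
            w0,w1=n[t<t.min()+.12*L].max(),n[t>t.max()-.12*L].max()
            if w0>w1:e=e[::-1]
            out.append((np.round(e[0],1),np.round(e[1],1),round(W,1)))  # tip, head
    return out
E
python3 - <<'E'
from h import *
for n in("scene","side"):
    c=read_camera(n)
    print(n)
    for t,h,w in rods(c["color"]):
        a,b=onz(c,t,.006),onz(c,h,.008); print(t,h,w,a.round(3),b.round(3),np.linalg.norm(a-b).round(3))
s,d=read_camera("scene"),read_camera("side")
f=lambda u:np.array(u)*.64
for nm,u,v in[("knobtop",(573,206),(425,208)),("posttop",(461,197),(351,225)),("bottle cap",(338,412),(451,354)),("wrench",(229,418),(341,430)),("tin",(490,428),(508,325))]:
    print(nm,tri(s,f(u),d,f(v)))
print(onz(s,f((343,480)),0), onz(s,f((490,450)),0))
E
```

```text
scene
[132.9 215.4] [167.9 225.4] 2.3 [ 0.171 -0.338  0.006] [ 0.282 -0.321  0.008] 0.112
side
[258.1 384. ] [403.5 366. ] 27.9 [ 0.361 -0.819  0.006] [ 0.732 -0.854  0.008] 0.373
[115.1 105.6] [155.2 209.4] 17.2 [-0.05   0.789  0.006] [ 0.137 -0.117  0.008] 0.926
[28.2 96.9] [15. 59.] 1.3 [-0.533  0.995  0.006] [-0.753  1.643  0.008] 0.684
knobtop (array([0.65918666, 0.20324674, 0.10122924]), np.float64(0.018893802402008934))
posttop (array([0.44330636, 0.14893512, 0.09175918]), np.float64(0.002133924978497656))
bottle cap (array([ 0.53581379, -0.44885249,  0.15866297]), np.float64(0.006500290834013938))
wrench (array([ 0.31711046, -0.46212209,  0.00471434]), np.float64(0.005257996113105604))
tin (array([ 0.71740674, -0.3144252 ,  0.08088629]), np.float64(0.004553682869653254))
[ 0.54094325 -0.46317481  0.        ] [ 0.71986993 -0.30363314  0.        ]
```

Run:
```python
from h import *
s,d=read_camera("scene"),read_camera("side")
print(s["color"][215:230,228].tolist()[::5], s["color"][300,200])
for n,c in(("scene",s),("side",d)):
  for lo in(130,150,170):
    print(n,lo)
    for t,h,w in rods(c["color"],lo,25):
        a,b=onz(c,t,.006),onz(c,h,.008)
        if abs(np.linalg.norm(a-b)-.21)<.05: print(t,h,w,a.round(3),b.round(3),np.linalg.norm(a-b).round(3))
```

```text
[[131, 121, 123], [150, 143, 143], [255, 255, 255]] [130 121 122]
scene 130
scene 150
[323.2 215.1] [289.4 269.5] 7.5 [ 0.646 -0.076  0.006] [ 0.644 -0.288  0.008] 0.212
[301.7 208.8] [261.1 258.9] 6.5 [ 0.583 -0.084  0.006] [ 0.564 -0.294  0.008] 0.211
[272.1 205.1] [229.6 254.5] 6.5 [ 0.501 -0.113  0.006] [ 0.484 -0.322  0.008] 0.21
[241.7 198.3] [213.5 254.3] 8.0 [ 0.41  -0.132  0.006] [ 0.447 -0.342  0.008] 0.213
scene 170
[141.  266.2] [203.7 286.1] 14.5 [ 0.301 -0.464  0.006] [ 0.478 -0.436  0.008] 0.179
[322.8 215.9] [289.7 269.1] 6.1 [ 0.647 -0.08   0.006] [ 0.644 -0.287  0.008] 0.207
[301.3 209.3] [261.1 258.7] 5.8 [ 0.582 -0.086  0.006] [ 0.564 -0.294  0.008] 0.208
[272.1 205.1] [229.6 254.4] 5.2 [ 0.501 -0.113  0.006] [ 0.484 -0.322  0.008] 0.21
[241.5 198.8] [214. 253.] 5.8 [ 0.411 -0.134  0.006] [ 0.446 -0.338  0.008] 0.207
side 130
side 150
[213.  274.8] [267.5 259.3] 10.4 [ 0.302 -0.461  0.006] [ 0.483 -0.436  0.008] 0.182
[229.6 202.6] [251. 239.] 6.7 [ 0.413 -0.13   0.006] [ 0.45  -0.336  0.008] 0.209
[251.6 196.1] [261.1 235.2] 6.3 [ 0.503 -0.108  0.006] [ 0.488 -0.325  0.008] 0.217
[270.3 189.6] [280.9 225.7] 6.5 [ 0.585 -0.083  0.006] [ 0.568 -0.293  0.008] 0.211
[285.4 186.3] [301.8 221.2] 6.7 [ 0.65  -0.074  0.006] [ 0.648 -0.285  0.008] 0.211
[272.  135.7] [219.8 142.8] 6.6 [0.7   0.321 0.006] [0.444 0.3   0.008] 0.257
side 170
[213.  274.9] [267.2 259.4] 9.5 [ 0.302 -0.462  0.006] [ 0.482 -0.436  0.008] 0.181
[229.7 203.2] [250.9 238.9] 5.3 [ 0.413 -0.134  0.006] [ 0.45  -0.335  0.008] 0.205
[251.8 196.8] [260.7 233.6] 5.5 [ 0.503 -0.113  0.006] [ 0.489 -0.317  0.008] 0.205
[270.5 189.9] [280.9 225.4] 5.3 [ 0.585 -0.085  0.006] [ 0.569 -0.291  0.008] 0.207
[285.3 186.8] [301.6 220.7] 5.4 [ 0.648 -0.077  0.006] [ 0.649 -0.283  0.008] 0.205
[277.1 156.4] [228.9 158.7] 11.5 [0.675 0.142 0.006] [0.462 0.162 0.008] 0.214
[271.1 135.9] [220.8 142.6] 6.4 [0.695 0.32  0.006] [0.448 0.301 0.008] 0.247
```

```bash
cat >> h.py <<'E'
def go(x,y,z,yaw=None):
    "row (tool axes) from measured pose to a world pose"
    o=env.get_obs(); p=o["tool_pos"]; a=np.radians(o["tool_rot"][2])
    d=np.array([x,y,z])-p; t=0 if yaw is None else (o["tool_rot"][2]-yaw+180)%360-180
    print("row %.4f %.4f %.4f %.1f"%(d[0]*np.cos(a)+d[1]*np.sin(a),d[0]*np.sin(a)-d[1]*np.cos(a),-d[2],t),"at",p.round(4),o["tool_rot"].round(1),"F",o["force"].round(1),"w",round(o["grip_width"],4),"t",round(o["time_s"],2))
E
python3 -m handwheel '.2 -.2 -.08 0 .087;.2 -.2 -.08 0 .087;.2 -.2 -.08 0 .087;.2 -.2 -.08 0 .087;.2 -.2 -.08 0 .087;.2 -.2 -.08 0 .087;.2 -.2 -.08 0 .087;.2 -.2 -.08 0 .087'
python3 -c "from h import *;go(.55,.10,.37,100);print(env.get_obs()['qpos'])"
```

```text
time_s: 1.07
tool_pos: [0.3425, -0.3522, 0.3229]
tool_rot: [179.8, -0.3, 19.9]
force: [1.4, 0.5, 0.5]
grip_width: 0.0869
grasp_force: 0.0
row 0.3488 -0.3547 -0.0471 -80.1 at [ 0.3425 -0.3522  0.3229] [179.8  -0.3  19.9] F [1.4 0.5 0.5] w 0.0869 t 1.07
[ 58.38738057  -2.29953679 -15.01282813  96.96291713  -0.75312234
  84.98635446 -26.68267663]
```

```bash
R='.349 -.355 -.047 -80 .087'
python3 -m handwheel '.349 -.355 -.047 -80 .087;.349 -.355 -.047 -80 .087;.349 -.355 -.047 -80 .087;.349 -.355 -.047 -80 .087;.349 -.355 -.047 -80 .087;.349 -.355 -.047 -80 .087;.349 -.355 -.047 -80 .087;.349 -.355 -.047 -80 .087'
python3 -c "from h import *;go(.55,.10,.37,100);print(env.get_obs()['qpos'])"
```

```text
time_s: 1.73
tool_pos: [0.4792, -0.0576, 0.3515]
tool_rot: [179.9, 0.0, 76.8]
force: [0.7, -0.0, 0.3]
grip_width: 0.0867
grasp_force: 0.0
row 0.1696 0.0330 -0.0185 -23.2 at [ 0.4792 -0.0576  0.3515] [179.9   0.   76.8] F [ 0.7 -0.   0.3] w 0.0867 t 1.73
[ 39.39445962  -3.26726067 -33.75788732  94.2474656   -1.76829306
  88.39932059  -7.45406542]
```

```bash
python3 -m handwheel '.17 .033 -.018 -23 .087;.17 .033 -.018 -23 .087;.17 .033 -.018 -23 .087;.17 .033 -.018 -23 .087;.17 .033 -.018 -23 .087;.17 .033 -.018 -23 .087'
python3 - <<'E'
from h import *
go(.55,.10,.37,100);print(env.get_obs()['qpos'])
c=read_camera("wrist");cv2.imwrite("pics/w1.png",cv2.resize(c["color"],(800,600),interpolation=cv2.INTER_CUBIC))
print(np.round(c["world_from_camera"],3).tolist())
E
```

```text
time_s: 2.23
tool_pos: [0.5507, 0.1023, 0.3688]
tool_rot: [180.0, -0.2, 99.9]
force: [0.3, -0.2, -0.1]
grip_width: 0.0871
grasp_force: 0.0
row -0.0021 -0.0011 -0.0012 -0.1 at [0.5507 0.1023 0.3688] [180.   -0.2  99.9] F [ 0.3 -0.2 -0.1] w 0.0871 t 2.23
[ 26.09201113   9.08198085 -44.53914504  82.3523744    6.20517663
  91.10475881  -8.09090147]
[[0.985, 0.164, 0.043, 0.539], [0.17, -0.954, -0.248, 0.171], [-0.0, 0.251, -0.968, 0.513], [0.0, 0.0, 0.0, 1.0]]
```

View pics/w1.png

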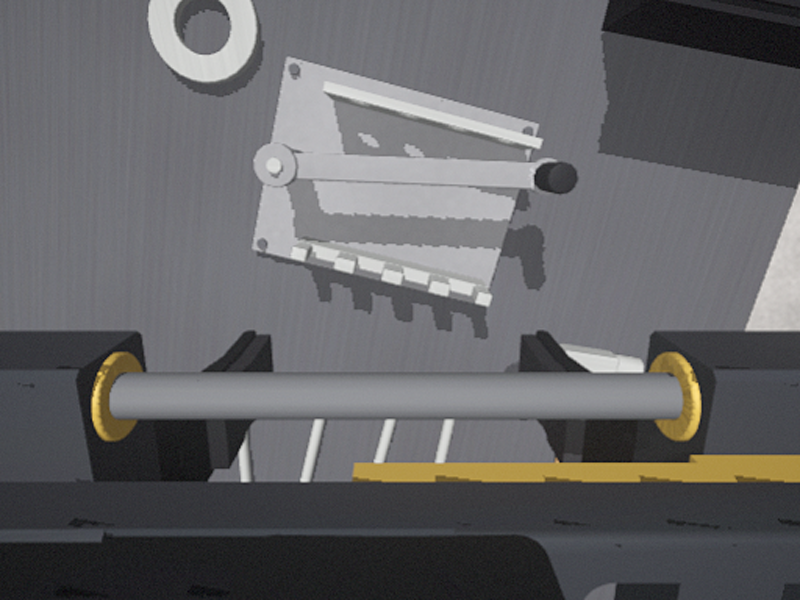

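The wrist view shows the plate top strip from (324,88) to (541,143), the post at (275,165), the knob at (557,177) and the comb teeth along (300,252)–(485,298). The base corners are at (288,57), (539,125) and (252,248). I'll enlarge it to measure.

Run:
```python
import cv2
i=cv2.imread("pics/w1.png")
from h import *
c=read_camera("wrist")["color"][30:205,155:380]
cv2.imwrite("pics/w1c.png",cv2.resize(c,None,fx=3.4,fy=3.4,interpolation=cv2.INTER_CUBIC))
```

```text
(no output)
```

View pics/w1c.png

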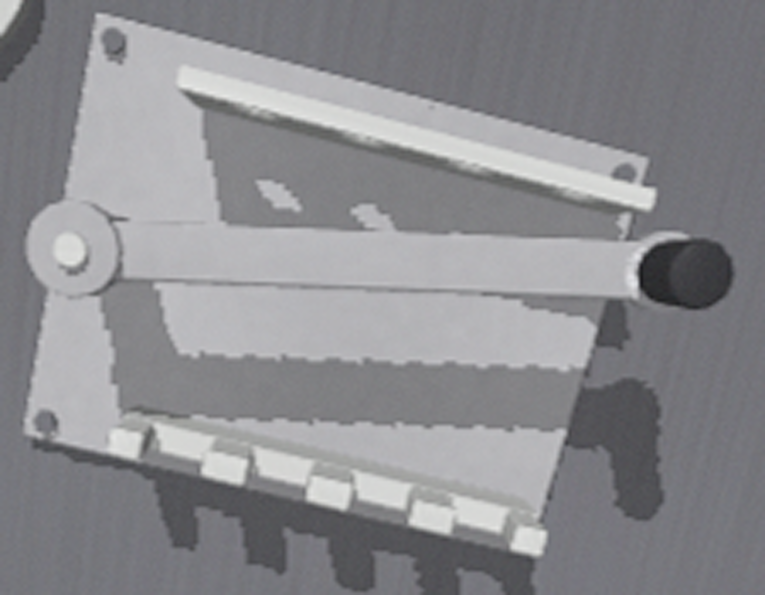

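Run:
```python
from h import *
c=read_camera("wrist"); f=lambda u:np.array(u)/3.4+np.array([155,30])
P=lambda u,z:onz(c,f(u),z)[:2]
pl=np.array([P(u,.074) for u in((182,67),(656,187),(653,210),(180,90))])
print("plate",pl.round(4).tolist(),"len",np.linalg.norm(pl[0]-pl[1]))
v=pl[1]-pl[0]+pl[2]-pl[3]; print("yaw plate",np.degrees(np.arctan2(v[1],v[0])), "mid",pl.mean(0))
t=np.array([P(u,.074) for u in((130,440),(225,466),(330,491),(433,517),(528,540))]);print("teeth",t.round(4).tolist())
v2=t[-1]-t[0];print(np.degrees(np.arctan2(v2[1],v2[0])))
b=np.array([P(u,.012) for u in((98,13),(648,158),(25,433))]);print("base",b.round(4).tolist(),np.linalg.norm(b[0]-b[1]),np.linalg.norm(b[0]-b[2]))
v3=b[1]-b[0];print(np.degrees(np.arctan2(v3[1],v3[0])))
k=P((700,272),.135);kb=P((75,249),.096);print("knob",k,"post",kb,np.linalg.norm(k-kb),np.degrees(np.arctan2(*(k-kb)[::-1])))
# second view heights: scene/side
s,d=read_camera("scene"),read_camera("side")
mid=pl.mean(0)
print("proj plate ends scene/side",(proj(s,[*map(lambda q:[*q,.074],pl[:2])])/.64).round(),(proj(d,[*map(lambda q:[*q,.074],pl[:2])])/.64).round())
```

```text
plate [[0.4722, 0.2195], [0.6601, 0.2063], [0.661, 0.1978], [0.4725, 0.2112]] len 0.18837393683571263
yaw plate -4.045685626606289 mid [0.56645678 0.20870604]
teeth [[0.4692, 0.0735], [0.5096, 0.069], [0.5544, 0.0656], [0.5991, 0.0616], [0.6407, 0.0583]]
-5.074057203931039
base [[0.4244, 0.2425], [0.6707, 0.2233], [0.4101, 0.0556]] 0.24702884675558728 0.1873873176313511
-4.438140126178704
knob [0.66484994 0.17614808] post [0.44399699 0.14713162] 0.22275094302084128 7.484856199043626
proj plate ends scene/side [[488. 189.]
 [572. 221.]] [[357. 217.]
 [423. 213.]]
```

```bash
python3 -c "from h import *;go(.666,.1765,.20,85.4)"
```

```text
row 0.0608 0.1270 0.1688 13.9 at [0.5504 0.096  0.3688] [-1.80e+02  1.00e-01  9.93e+01] F [ 0.1 -1.4 -0.2] w 0.0872 t 2.48
```

```bash
python3 -m handwheel '.06 .127 .169 14 .06;.06 .127 .169 14 .06;.06 .127 .169 14 .06;.06 .127 .169 14 .06;.06 .127 .169 14 .06;.06 .127 .169 14 .06;.06 .127 .169 14 .06;.06 .127 .169 14 .06' 20
python3 - <<'E'
from h import *
c=read_camera("wrist");go(.666,.1765,.20,85.4)
cv2.imwrite("pics/w2.png",cv2.resize(c["color"],(800,600),interpolation=cv2.INTER_CUBIC))
for z in(.092,.135):
  print((proj(c,[[.666,.1765,z]])/.64).round(), end='')
R=lambda x,y,z:[.5605+x*np.cos(-.0803)-y*np.sin(-.0803),.1382+x*np.sin(-.0803)+y*np.cos(-.0803),z]
print((proj(c,[R(-.095,.0755,.074),R(.095,.0755,.074),R(.095,.0675,.074),R(.095,-.0795,.074),R(-.1175,0,.096),R(0,-.0735,.074)])/.64).round().tolist())
go(.666,.1765,.20,85.4)
E
```

```text
time_s: 3.15
tool_pos: [0.6658, 0.177, 0.2001]
tool_rot: [-180.0, 0.0, 85.4]
force: [0.0, 0.3, 1.1]
grip_width: 0.0604
grasp_force: 0.0
row -0.0006 -0.0002 0.0018 -0.0 at [0.6662 0.1771 0.2018] [179.9   0.   85.4] F [0.5 0.8 0.7] w 0.0602 t 3.2
[[396. 294.]][[396. 320.]][[38.0, 235.0], [383.0, 235.0], [383.0, 249.0], [385.0, 479.0], [-6.0, 379.0], [233.0, 471.0]]
row -0.0006 -0.0002 0.0018 -0.0 at [0.6662 0.1771 0.2018] [179.9   0.   85.4] F [0.5 0.8 0.7] w 0.0602 t 3.2
```

View pics/w2.png

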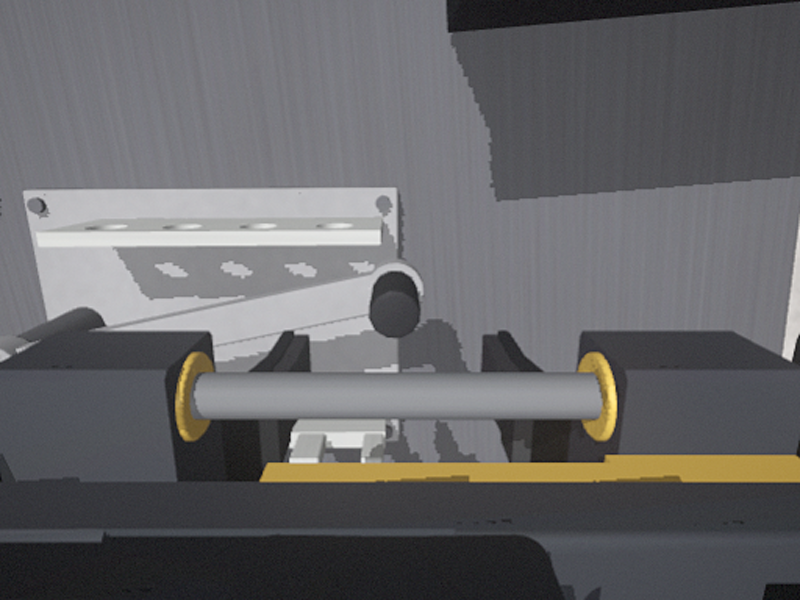

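The wrist view has the knob at (394,317) and the plate top strip from (38,232) to (381,246). Both match the predictions to about 1.5 mm.

```bash
python3 -m handwheel '0 0 .04 0 .06;0 0 .086 0 .06;0 0 .086 0 .06;0 0 .086 0 .06;0 0 .086 0 .015;0 0 .086 0 .015;0 0 .086 0 .015;0 0 .086 0 .015' 25
python3 -m handwheel '0 0 0 0 .015;0 0 0 0 .015'
python3 - <<'E'
from h import *
o=env.get_obs();p=o["tool_pos"];a=np.radians(o["tool_rot"][2]);C=np.array([.4434,.1489])
print(p,np.linalg.norm(p[:2]-C))
f0=np.arctan2(p[1]-C[1],p[0]-C[0]);print("keeper",f0+.0803)
for g in np.linspace(f0,1.36-.0803,9)[1:]:
    d=C+.225*np.array([np.cos(g),np.sin(g)])-p[:2]
    print("%.4f %.4f"%(d[0]*np.cos(a)+d[1]*np.sin(a),d[0]*np.sin(a)-d[1]*np.cos(a)))
E
```

```text
time_s: 3.87
tool_pos: [0.6671, 0.1788, 0.1164]
tool_rot: [179.8, -0.1, 85.5]
force: [0.6, -0.3, 0.4]
grip_width: 0.041
grasp_force: 0.0
time_s: 4.03
tool_pos: [0.6662, 0.1785, 0.1146]
tool_rot: [179.9, -0.0, 85.5]
force: [-0.1, 0.2, 0.2]
grip_width: 0.0276
grasp_force: 0.0
[0.66619755 0.17846769 0.11457128] 0.22475096488899324
keeper 0.2122400432622723
0.0310 -0.0087
0.0604 -0.0221
0.0876 -0.0395
0.1120 -0.0606
0.1331 -0.0849
0.1505 -0.1121
0.1639 -0.1414
0.1729 -0.1724
```

```bash
python3 -m handwheel '0 0 0 0 .015;0 0 0 0 .015;0 0 0 0 .015'
python3 -m handwheel '.031 -.009 0 0 .015;.06 -.022 0 0 .015;.088 -.04 0 0 .015;.112 -.061 0 0 .015;.133 -.085 0 0 .015;.15 -.112 0 0 .015;.164 -.141 0 0 .015;.173 -.172 0 0 .015'
python3 -m handwheel '0 0 0 0 .015;0 0 0 0 .015;0 0 0 0 .015'
python3 -c "
from h import *
go(.5,.36,.11);p=env.get_obs()['tool_pos'][:2]-np.array([.4434,.1489]);print(np.linalg.norm(p),np.arctan2(p[1],p[0])+.08)"
```

```text
time_s: 4.28
tool_pos: [0.6653, 0.1784, 0.1142]
tool_rot: [-179.9, 0.0, 85.5]
force: [-3.6, -1.5, 4.9]
grip_width: 0.0235
grasp_force: 25.2
time_s: 4.95
tool_pos: [0.5091, 0.3703, 0.1148]
tool_rot: [179.7, -0.6, 85.7]
force: [4.4, 4.6, 1.5]
grip_width: 0.0233
grasp_force: 25.0
time_s: 5.2
tool_pos: [0.5075, 0.3705, 0.1149]
tool_rot: [179.9, -0.6, 85.7]
force: [1.2, 10.2, -2.6]
grip_width: 0.0234
grasp_force: 25.0
row -0.0111 -0.0066 0.0049 0.0 at [0.5075 0.3705 0.1149] [179.9  -0.6  85.7] F [ 1.2 10.2 -2.6] w 0.0234 t 5.2
0.2307175751135806 1.3694583506500415
```

```bash
python3 -m handwheel '0 0 0 0 .05;0 0 0 0 .05;0 0 0 0 .05;0 0 -.04 0 .05;0 0 -.08 0 .05;0 0 -.12 0 .05;0 0 -.16 0 .04;0 0 -.16 0 .04'
cat >> h.py <<'E'
TH=np.radians(-4.6); O=np.array([.5605,.1395])
def rack(x,y): return O+np.array([x*np.cos(TH)-y*np.sin(TH),x*np.sin(TH)+y*np.cos(TH)])
def bolts():
    s,d=read_camera("scene"),read_camera("side"); out=[]
    def L(c):
        r=[]
        for t,h,w in rods(c["color"],150,25):
            a,b=onz(c,t,.006),onz(c,h,.008)
            if abs(np.linalg.norm(a-b)-.21)<.02 and -.45<a[1]<.05: r.append((t,h,a,b))
        return r
    A,B=L(s),L(d)
    for t,h,a,b in A:
        m=[q for q in B if np.linalg.norm(q[2]-a)<.03]
        if m:
            T,e1=tri(s,t,d,m[0][0]);H,e2=tri(s,h,d,m[0][1]); out.append((T,H))
            v=T-H; print("tip",T.round(4),"head",H.round(4),"len",np.linalg.norm(v).round(3),"res",round(e1,4),round(e2,4),"yaw %.1f"%np.degrees(np.arctan2(v[1],v[0])))
        else: print("unmatched",a,b)
    return s,d,out
E
python3 - <<'E'
from h import *
s,d,o=bolts()
cv2.imwrite("pics/s2.png",cv2.resize(s["color"][170:310,190:380],None,fx=4,fy=4,interpolation=cv2.INTER_CUBIC))
go(.5,.1,.27)
E
```

```text
time_s: 5.87
tool_pos: [0.5108, 0.3666, 0.2827]
tool_rot: [179.4, -0.5, 85.4]
force: [0.5, 1.3, 1.3]
grip_width: 0.0432
grasp_force: 0.0
tip [ 0.6472 -0.0834  0.0072] head [ 0.6466 -0.2908  0.0144] len 0.208 res 0.0017 0.0003 yaw 89.8
tip [ 0.5673 -0.2951  0.0112] head [ 0.5832 -0.0868  0.0092] len 0.209 res 0.0044 0.0003 yaw -94.4
tip [ 0.5026 -0.1151  0.0105] head [ 0.4864 -0.3236  0.0106] len 0.209 res 0.0016 0.0044 yaw 85.6
tip [ 0.4123 -0.1371  0.0112] head [ 0.4494 -0.344   0.0144] len 0.21 res 0.0011 0.0006 yaw 100.2
row -0.2644 0.0120 0.0057 0.0 at [0.5091 0.3645 0.2757] [ 1.798e+02 -1.000e-01  8.540e+01] F [ 0.7  0.7 -0.2] w 0.0411 t 5.97
```

View pics/s2.png

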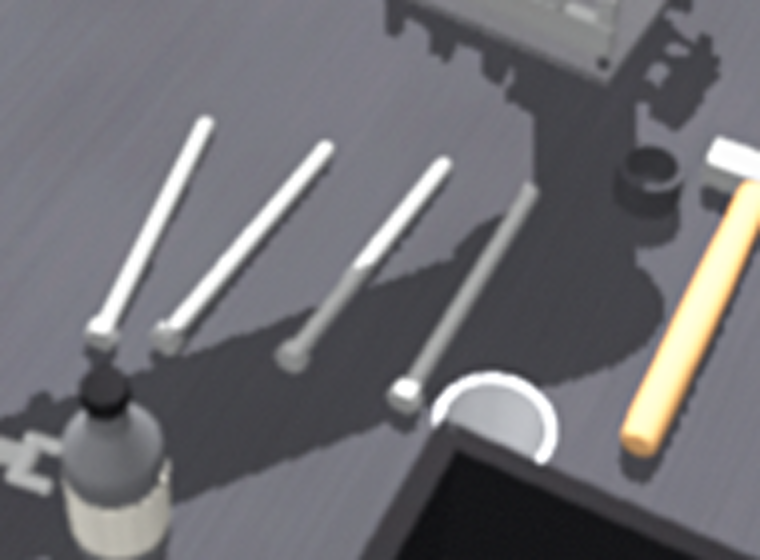

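The crop shows four grey bolts, with heads at the lower-left ends (100,330), (168,333), (292,355) and (405,393), and tips at the upper right. Pink, yellow and the wrench are excluded. I'll pick the rightmost (D) first.

```bash
python3 -c "from h import *;go(.647,-.185,.16,89.8)"
python3 -m handwheel '-.3 .08 .04 0 .04;-.3 .08 .04 0 .04;-.3 .08 .04 0 .04;-.3 .08 .04 0 .04;-.3 .08 .04 0 .04;-.3 .08 .04 0 .04;-.3 .08 .04 0 .04;-.3 .08 .04 0 .04'
python3 -c "from h import *;go(.647,-.185,.16,89.8)"
```

```text
row -0.5368 0.1813 0.1157 -4.4 at [0.5091 0.3645 0.2757] [ 1.798e+02 -1.000e-01  8.540e+01] F [ 0.7  0.7 -0.2] w 0.0411 t 5.97
time_s: 6.63
tool_pos: [0.5636, 0.0509, 0.2307]
tool_rot: [-179.8, 0.2, 85.0]
force: [0.4, -0.9, -0.1]
grip_width: 0.04
grasp_force: 0.0
row -0.2277 0.1036 0.0707 -4.8 at [0.5636 0.0509 0.2307] [-179.8    0.2   85. ] F [ 0.4 -0.9 -0.1] w 0.04 t 6.63
```

```bash
python3 -m handwheel '-.228 .103 .07 -4.6 .04;-.228 .103 .07 -4.6 .04;-.228 .103 .07 -4.6 .04;-.228 .103 .07 -4.6 .04;-.228 .103 .07 -4.6 .04;-.228 .103 .07 -4.6 .04;-.228 .103 .07 -4.6 .04;-.228 .103 .07 -4.6 .04'
python3 - <<'E'
from h import *
s,d,o=bolts()
go(.647,-.185,.021,89.8)
c=read_camera("wrist");cv2.imwrite("pics/w3.png",c["color"])
E
```

```text
time_s: 7.3
tool_pos: [0.6465, -0.1826, 0.159]
tool_rot: [-179.6, 0.0, 89.6]
force: [-0.7, 0.1, 0.3]
grip_width: 0.04
grasp_force: 0.0
tip [ 0.6476 -0.0803  0.0107] head [ 0.6456 -0.2922  0.0145] len 0.212 res 0.0004 0.0003 yaw 89.4
tip [ 0.5836 -0.0868  0.0093] head [ 0.5663 -0.2982  0.0128] len 0.212 res 0.0005 0.0017 yaw 85.3
tip [ 0.5025 -0.1155  0.0109] head [ 0.4869 -0.3259  0.0118] len 0.211 res 0.0016 0.0029 yaw 85.8
tip [ 0.4124 -0.1367  0.0108] head [ 0.4494 -0.3439  0.0151] len 0.211 res 0.0011 0.0016 yaw 100.1
row -0.0091 -0.0007 0.1408 0.2 at [ 0.6477 -0.1759  0.1618] [-1.798e+02 -1.000e-01  9.000e+01] F [-0.3  0.8  0.4] w 0.0399 t 7.4
```

View pics/w3.png

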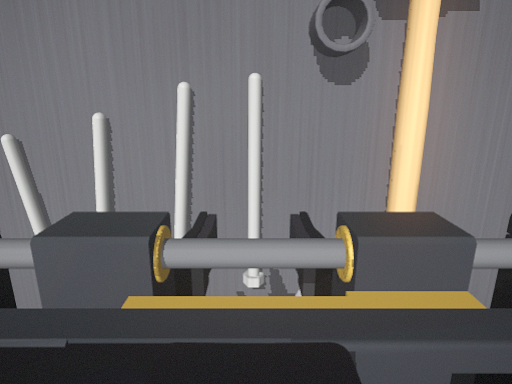

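The bolt is centred between the fingers: shank at column 254, tip at (255,74). Descending.

```bash
python3 -m handwheel '-.009 0 .04 0 .04;-.009 0 .08 0 .04;-.009 0 .11 0 .04;-.009 0 .135 0 .04;-.009 0 .14 0 .04;-.009 0 .14 0 .04;-.009 0 .14 0 .005;-.009 0 .14 0 .005' 50
python3 -m handwheel '0 0 0 0 .005;0 0 0 0 .005;0 0 0 0 .005;0 0 0 0 .005'
python3 -m handwheel '0 0 0 0 .005;0 0 -.03 0 .005;0 0 -.06 0 .005;0 0 -.1 0 .005;0 0 -.12 0 .005;0 0 -.12 0 .005'
python3 -c "
from h import *
print(rack(.0675,-.047));x,y=rack(.0675,-.047);go(x,y,.14,85.4)"
```

```text
time_s: 8.12
tool_pos: [0.6508, -0.1849, 0.0267]
tool_rot: [179.8, 0.1, 90.1]
force: [0.3, -0.3, 0.8]
grip_width: 0.0332
grasp_force: 0.0
time_s: 8.45
tool_pos: [0.6492, -0.1857, 0.0249]
tool_rot: [180.0, 0.0, 90.1]
force: [-1.8, 0.8, 4.5]
grip_width: 0.0101
grasp_force: 50.0
time_s: 8.95
tool_pos: [0.6522, -0.1858, 0.1498]
tool_rot: [179.5, 0.1, 90.1]
force: [1.6, 0.1, -1.4]
grip_width: 0.0104
grasp_force: 50.0
[0.62401322 0.08723797]
row 0.2731 -0.0278 0.0098 4.7 at [ 0.6522 -0.1858  0.1498] [1.795e+02 1.000e-01 9.010e+01] F [ 1.6  0.1 -1.4] w 0.0104 t 8.95
```

Width 10.1 mm is less than the 12 mm shank, so the grip may be on the bolt's upper edge. I'll set it down and regrip lower.

```bash
python3 -m handwheel '0 0 .04 0 .005;0 0 .08 0 .005;0 0 .11 0 .005;0 0 .12 0 .005;0 0 .12 0 .02;0 0 .12 0 .025;0 0 .123 0 .025;0 0 .126 0 .025'
python3 -m handwheel '0 0 0 0 .025'
python3 -c "from h import *;go(.65,-.186,.021)"
```

```text
time_s: 9.62
tool_pos: [0.6494, -0.1856, 0.0181]
tool_rot: [179.9, 0.0, 90.1]
force: [0.9, 0.2, 0.5]
grip_width: 0.0238
grasp_force: 0.0
time_s: 9.7
tool_pos: [0.6492, -0.1856, 0.0178]
tool_rot: [180.0, 0.0, 90.1]
force: [0.6, -0.3, -0.5]
grip_width: 0.0244
grasp_force: 0.0
row -0.0004 0.0008 -0.0032 0.0 at [ 0.6492 -0.1856  0.0178] [180.    0.   90.1] F [ 0.6 -0.3 -0.5] w 0.0244 t 9.7
```

```bash
python3 -m handwheel '0 0 0 0 .005;0 0 0 0 .005;0 0 0 0 .005;0 0 0 0 .005;0 0 0 0 .005' 55
python3 -m handwheel '0 0 -.03 0 .005;0 0 -.07 0 .005;0 0 -.11 0 .005;0 0 -.12 0 .005;0 0 -.12 0 .005;0 0 -.12 0 .005'
python3 - <<'E'
from h import *
c=read_camera("wrist");cv2.imwrite("pics/w4.png",c["color"]);x,y=rack(.0675,-.047);go(x,y,.14,85.4)
E
```

```text
time_s: 10.12
tool_pos: [0.6487, -0.1855, 0.0179]
tool_rot: [-180.0, 0.0, 90.1]
force: [-1.0, -0.0, 1.1]
grip_width: 0.0104
grasp_force: 55.0
time_s: 10.62
tool_pos: [0.6486, -0.1855, 0.1372]
tool_rot: [-180.0, 0.0, 90.1]
force: [-0.5, 0.0, -3.2]
grip_width: 0.0103
grasp_force: 55.0
row 0.2727 -0.0231 -0.0044 4.7 at [ 0.6475 -0.1854  0.1356] [-179.8   -0.    90.1] F [-0.7 -0.1 -2.8] w 0.0105 t 10.67
```

View pics/w4.png

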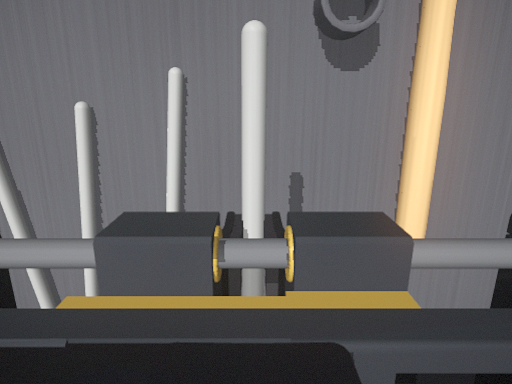

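Bolt held straight, with its tip at (254,25). I'll measure the tip, then move over the comb.

```bash
cat >> h.py <<'E'
def heldtip(u,c=None):
    "rack coords of the held tip at pixel u"
    c=c or read_camera("wrist"); o=env.get_obs(); q=onz(c,u,o["tool_pos"][2]-.0118)[:2]; f=lambda p:((p-O)@np.array([[np.cos(TH),-np.sin(TH)],[np.sin(TH),np.cos(TH)]])).round(4)
    print("tip rack",f(q),"tool rack",f(o["tool_pos"][:2]),"z",o["tool_pos"][2].round(4),"yaw",o["tool_rot"][2].round(1),"ahead",np.linalg.norm(q-o["tool_pos"][:2]).round(4))
E
python3 -c "from h import *;heldtip((254,23))"
python3 -m handwheel '.04 0 -.005 4.7 .005;.08 -.005 -.005 4.7 .005;.12 -.01 -.005 4.7 .005;.16 -.015 -.005 4.7 .005;.2 -.02 -.005 4.7 .005;.24 -.023 -.005 4.7 .005;.265 -.023 -.005 4.7 .005;.272 -.023 -.005 4.7 .005'
python3 -m handwheel '0 0 0 0 .005;0 0 0 0 .005'
python3 -c "
from h import *
x,y=rack(.0675,-.048);go(x,y,.0655,85.4)"
```

```text
tip rack [ 0.1051 -0.2134] tool rack [ 0.1123 -0.3169] z 0.1348 yaw 90.1 ahead 0.1037
time_s: 11.38
tool_pos: [0.6227, 0.0943, 0.1406]
tool_rot: [-179.7, -0.2, 85.9]
force: [-0.0, 0.5, -2.5]
grip_width: 0.0104
grasp_force: 55.0
time_s: 11.55
tool_pos: [0.6247, 0.0854, 0.1408]
tool_rot: [-179.8, 0.1, 85.4]
force: [0.7, 0.1, -1.6]
grip_width: 0.0103
grasp_force: 55.0
row 0.0008 -0.0009 0.0753 -0.0 at [0.6247 0.0854 0.1408] [-1.798e+02  1.000e-01  8.540e+01] F [ 0.7  0.1 -1.6] w 0.0103 t 11.55
```

```bash
python3 -m handwheel '0 -.001 .02 0 .005;0 -.001 .04 0 .005;0 -.001 .055 0 .005;0 -.001 .065 0 .005;0 -.001 .072 0 .005;0 -.001 .075 0 .005;0 -.001 .075 0 .005'
python3 - <<'E'
from h import *
c=read_camera("wrist");cv2.imwrite("pics/w5.png",cv2.resize(c["color"],(800,600),interpolation=cv2.INTER_CUBIC));x,y=rack(.0675,-.048);go(x,y,.0655,85.4)
print([ (proj(c,[[*rack(a,b),z]])/.64).round(0).tolist() for a,b,z in((.0675,.0675,.054),(.0675,.0675,.074),(.095,.0675,.074),(-.095,.0675,.074),(.045,-.0735,.074))])
E
```

```text
time_s: 12.13
tool_pos: [0.6244, 0.0856, 0.0672]
tool_rot: [-179.9, 0.0, 85.3]
force: [0.0, -0.2, -1.6]
grip_width: 0.0106
grasp_force: 55.0
row 0.0001 -0.0010 0.0026 -0.1 at [0.6249 0.086  0.0681] [180.    0.   85.3] F [ 0.5  0.5 -1.7] w 0.0103 t 12.18
[[[391.0, -11.0]], [[391.0, -38.0]], [[503.0, -39.0]], [[-272.0, -37.0]], [[322.0, 465.0]]]
```

View pics/w5.png

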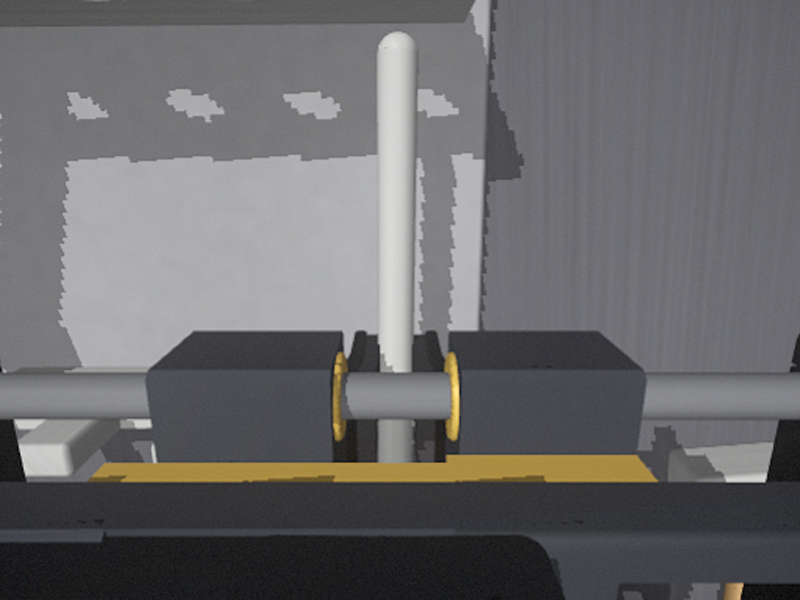

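Tip at (397,35), just behind the plate; the plate's lower corner is at (470,20) and the base's right edge runs along (487,150). I'll check the lateral alignment from these.

Run:
```python
from h import *
c=read_camera("wrist")
print([ (proj(c,[[*rack(a,b),z]])/.64).round(0).tolist() for a,b,z in((.095,.0675,.012),(.105,.0,.012),(.105,.06,.012))])
heldtip(np.array((397,33))*.64,c)
s,d=read_camera("scene"),read_camera("side")
cv2.imwrite("pics/s5.png",np.hstack([cv2.resize(s["color"][100:220,255:385],None,fx=3,fy=3,interpolation=2),cv2.resize(d["color"][100:220,200:330],None,fx=3,fy=3,interpolation=2)]))
```

```text
[[[466.0, 28.0]], [[485.0, 212.0]], [[492.0, 51.0]]]
tip rack [0.0694 0.0561] tool rack [ 0.0688 -0.0478] z 0.0686 yaw 85.4 ahead 0.1039
```

View pics/s5.png

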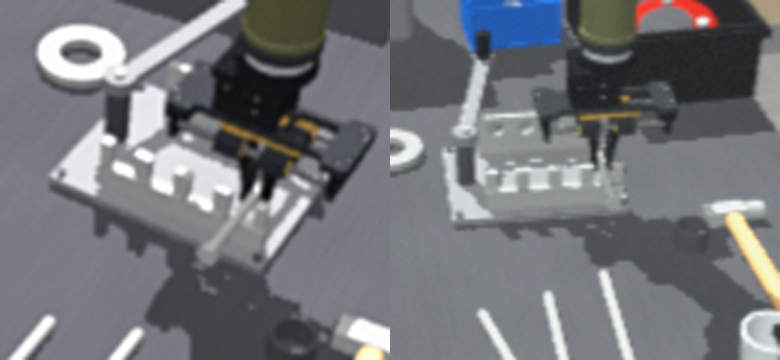

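```bash
python3 -m handwheel '0 -.001 .0025 0 .005;.008 -.001 .0025 0 .005;.016 -.001 .0025 0 .005;.022 -.001 .0025 0 .005' ; python3 -m handwheel '0 0 0 0 .005;.01 0 0 0 .005;.02 0 0 0 .005;.03 0 0 0 .005;.03 0 0 0 .005;.03 0 0 0 .005'
python3 -c "
from h import *
heldtip((0,0))
s,d=read_camera('scene'),read_camera('side')
cv2.imwrite('pics/s6.png',np.hstack([cv2.resize(s['color'][100:220,255:385],None,fx=3,fy=3,interpolation=2),cv2.resize(d['color'][100:220,200:330],None,fx=3,fy=3,interpolation=2)]))
"
```

```text
time_s: 12.67
tool_pos: [0.6253, 0.1105, 0.0656]
tool_rot: [180.0, -0.1, 85.4]
force: [0.0, 0.4, -2.0]
grip_width: 0.0104
grasp_force: 55.0
time_s: 13.17
tool_pos: [0.6275, 0.1401, 0.0654]
tool_rot: [-180.0, -0.0, 85.5]
force: [-0.2, -0.1, -1.9]
grip_width: 0.0105
grasp_force: 55.0
tip rack [-0.0452  0.1188] tool rack [0.067  0.0047] z 0.0653 yaw 85.4 ahead 0.16
```

View pics/s6.png

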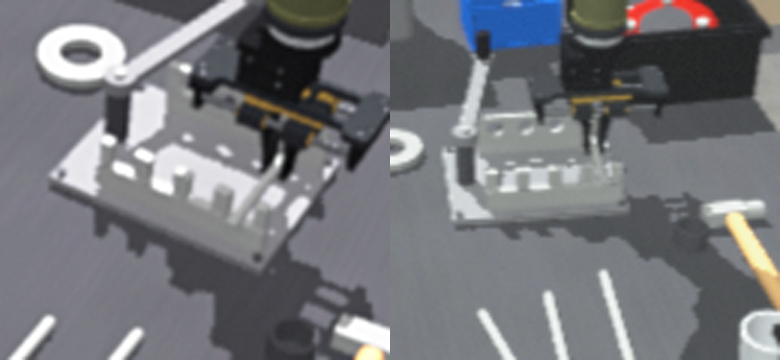

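Forces stay near zero, so the bolt slid in cleanly. I'll check the head position numerically before release.

```bash
sed -i 's/O=np.array(\[.5605,.1395\])/O=np.array([.5607,.1407])/' h.py
python3 - <<'E'
from h import *
s,d=read_camera("scene"),read_camera("side")
for n,a,b,z in(("underhead",.0675,-.093,.056),("headend",.0675,-.103,.056),("slotback",.0675,-.0795,.049),("tooth out",.095,-.0795,.074)):
    print(n,((proj(s,[[*rack(a,b),z]])-[255,100])*3).round().tolist(),((proj(d,[[*rack(a,b),z]])-[200,100])*3).round().tolist())
cv2.imwrite('pics/s7.png',np.hstack([cv2.resize(s['color'][150:190,315:365],None,fx=7,fy=7,interpolation=2),cv2.resize(d['color'][140:180,245:295],None,fx=7,fy=7,interpolation=2)]))
E
```

```text
underhead [[234.0, 221.0]] [[214.0, 182.0]]
headend [[229.0, 227.0]] [[216.0, 186.0]]
slotback [[239.0, 218.0]] [[212.0, 181.0]]
tooth out [[268.0, 211.0]] [[233.0, 165.0]]
```

View pics/s7.png

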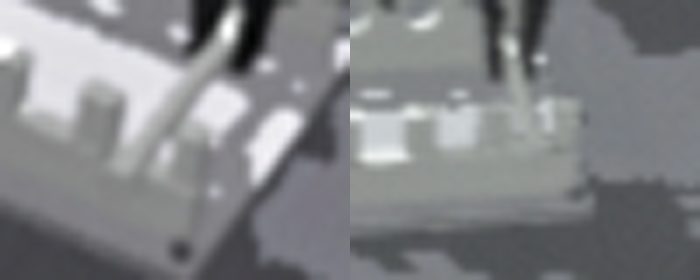

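Head end measures near rack y −0.10, matching the estimate (tip 0.107, under-head −0.093). Releasing.

```bash
python3 -m handwheel '0 0 0 0 .02;0 0 0 0 .03;0 0 0 0 .03;0 0 0 0 .03;0 0 -.03 0 .03;0 0 -.07 0 .03;0 0 -.11 0 .03;0 0 -.11 0 .03'
python3 - <<'E'
from h import *
s,d,o=bolts()
go(.576,-.192,.10,85.5)
E
```

```text
time_s: 14.08
tool_pos: [0.6322, 0.1406, 0.1848]
tool_rot: [179.2, -0.2, 85.4]
force: [1.2, -0.2, 1.4]
grip_width: 0.0303
grasp_force: 0.0
tip [ 0.5833 -0.0863  0.0097] head [ 0.5666 -0.2986  0.0106] len 0.213 res 0.001 0.0049 yaw 85.5
tip [ 0.5023 -0.115   0.0105] head [ 0.487  -0.3261  0.0114] len 0.212 res 0.0018 0.0037 yaw 85.9
tip [ 0.4123 -0.1365  0.0104] head [ 0.4497 -0.3457  0.0158] len 0.213 res 0.0007 0.0017 yaw 100.1
row -0.3343 -0.0263 0.0781 -0.1 at [0.6291 0.1391 0.1781] [ 1.797e+02 -1.000e-01  8.540e+01] F [-0.8  0.3 -1.5] w 0.03 t 14.18
```

```bash
python3 -m handwheel '-.333 -.026 .078 0 .04;-.333 -.026 .078 0 .04;-.333 -.026 .078 0 .04;-.333 -.026 .078 0 .04;-.333 -.026 .078 0 .04;-.333 -.026 .078 0 .04;-.333 -.026 .078 0 .04;-.333 -.026 .078 0 .04'
python3 -m handwheel '-.02 0 0 0 .04;-.02 0 0 0 .04;-.02 0 0 0 .04'
python3 - <<'E'
from h import *
go(.5751,-.1905,.0178,85.5)
s,d,o=bolts()
c=read_camera("wrist");print((proj(c,[o[0][0] if abs(o[0][0][0]-.583)<.03 else o[1][0]]))); go(.5751,-.1905,.0178,85.5)
E
```

```text
time_s: 14.85
tool_pos: [0.5746, -0.1838, 0.0975]
tool_rot: [-179.9, -0.0, 85.4]
force: [0.6, -0.1, 1.0]
grip_width: 0.0397
grasp_force: 0.0
time_s: 15.1
tool_pos: [0.5732, -0.2035, 0.0977]
tool_rot: [-179.8, -0.0, 85.2]
force: [-0.2, 0.5, -0.3]
grip_width: 0.0399
grasp_force: 0.0
row 0.0131 0.0008 0.0799 -0.3 at [ 0.5732 -0.2035  0.0977] [-179.8   -0.    85.2] F [-0.2  0.5 -0.3] w 0.0399 t 15.1
tip [ 0.5011 -0.1331  0.0197] head [ 0.4869 -0.3259  0.0118] len 0.193 res 0.0116 0.0029 yaw 85.8
tip [ 0.4123 -0.1371  0.0112] head [ 0.4491 -0.3436  0.0147] len 0.21 res 0.0011 0.0018 yaw 100.1
[[ 23.05579632 129.38672383]]
row 0.0091 -0.0006 0.0813 0.0 at [ 0.575  -0.1996  0.0991] [-1.80e+02 -1.00e-01  8.55e+01] F [-0.3 -0.6  0.2] w 0.0399 t 15.25
```

```bash
python3 -m handwheel '.009 0 .035 0 .04;.009 0 .06 0 .04;.009 0 .076 0 .04;.009 0 .081 0 .03;.009 0 .081 0 .005;.009 0 .081 0 .005;.009 0 .081 0 .005;.009 0 .081 0 .005' 55
python3 -m handwheel '0 0 0 0 .005;0 0 0 0 .005;0 0 0 0 .005;0 0 0 0 .005'
python3 -m handwheel '0 0 -.03 0 .005;0 0 -.07 0 .005;0 0 -.11 0 .005;0 0 -.12 0 .005;0 0 -.12 0 .005;0 0 -.12 0 .005'
cat >> h.py <<'E'
def tippx(c):
    "pixel of the held tip: top of the bright run near the middle column"
    g=cv2.cvtColor(c["color"],cv2.COLOR_BGR2GRAY); m=(g[:230]>165).astype(np.uint8); m[:,:225]=0; m[:,285:]=0
    n,l,st,_=cv2.connectedComponentsWithStats(m); i=max(range(1,n),key=lambda k:st[k,3]*(st[k,2]<40)); y,x=np.where(l==i); return float(x[y<y.min()+6].mean()),float(y.min()),st[i].tolist()
E
python3 - <<'E'
from h import *
c=read_camera("wrist");u=tippx(c);print(u);heldtip(u[:2],c);x,y=rack(.0225,-.048);go(x,y,.13,85.4)
E
```

```text
time_s: 15.92
tool_pos: [0.576, -0.1924, 0.019]
tool_rot: [180.0, 0.0, 85.4]
force: [0.3, 0.4, 0.5]
grip_width: 0.0142
grasp_force: 0.0
time_s: 16.25
tool_pos: [0.576, -0.1926, 0.019]
tool_rot: [180.0, -0.0, 85.4]
force: [0.0, 1.9, 3.2]
grip_width: 0.0104
grasp_force: 55.0
time_s: 16.75
tool_pos: [0.5749, -0.1934, 0.1378]
tool_rot: [-179.9, 0.0, 85.3]
force: [0.1, 0.5, -3.6]
grip_width: 0.0102
grasp_force: 55.0
(251.89247311827958, 23.0, [240, 23, 23, 207, 4330])
tip rack [ 0.0408 -0.2279] tool rack [ 0.04   -0.3316] z 0.1364 yaw 85.4 ahead 0.1037
row 0.2836 -0.0177 0.0064 -0.0 at [ 0.574  -0.1931  0.1364] [-179.8   -0.    85.4] F [-0.2 -0.  -3.9] w 0.0104 t 16.8
```

```bash
python3 -m handwheel '.28 -.018 .006 0 .005;.28 -.018 .006 0 .005;.28 -.018 .006 0 .005;.28 -.018 .006 0 .005;.28 -.018 .006 0 .005;.28 -.018 .006 0 .005;.28 -.018 .006 0 .005;.28 -.018 .006 0 .005'
python3 -m handwheel '0 0 0 0 .005;0 0 0 0 .005;0 0 0 0 .005'
python3 - <<'E'
from h import *
c=read_camera("wrist");x,y=rack(.0222,-.048);go(x,y,.0655,85.4)
u=tippx(c);print(u);heldtip(u[:2],c)
E
```

```text
time_s: 17.47
tool_pos: [0.5769, 0.0976, 0.13]
tool_rot: [-179.7, -0.3, 86.1]
force: [0.2, 0.4, -2.3]
grip_width: 0.0099
grasp_force: 55.0
time_s: 17.72
tool_pos: [0.5795, 0.0852, 0.1308]
tool_rot: [-179.8, 0.1, 85.2]
force: [0.1, -0.2, -1.3]
grip_width: 0.0104
grasp_force: 55.0
row 0.0058 -0.0013 0.0657 -0.2 at [0.5798 0.0852 0.1312] [-1.799e+02  1.000e-01  8.520e+01] F [ 0.5 -0.6 -2.6] w 0.0105 t 17.77
(251.50602409638554, 23.0, [225, 23, 36, 207, 5573])
tip rack [0.0232 0.0497] tool rack [ 0.0235 -0.0538] z 0.1312 yaw 85.2 ahead 0.1035
```

```bash
python3 -m handwheel '.004 -.001 .02 0 .005;.004 -.001 .04 0 .005;.004 -.001 .055 0 .005;.004 -.001 .063 0 .005;.004 -.001 .0655 0 .005;.004 -.001 .0655 0 .005'
python3 -c "
from h import *
x,y=rack(.0225,.0035);go(x,y,.0655,85.4)"
```

```text
time_s: 18.27
tool_pos: [0.5793, 0.0906, 0.0665]
tool_rot: [-179.9, 0.0, 85.3]
force: [1.1, -0.0, -2.4]
grip_width: 0.0104
grasp_force: 55.0
row 0.0519 -0.0002 0.0010 -0.1 at [0.5793 0.0906 0.0665] [-179.9    0.    85.3] F [ 1.1 -0.  -2.4] w 0.0104 t 18.27
```

```bash
python3 -m handwheel '.008 0 .001 0 .005;.016 0 .001 0 .005;.024 0 .001 0 .005;.033 0 .001 0 .005;.043 0 .001 0 .005;.052 0 .001 0 .005;.052 0 .001 0 .005;.052 0 .001 0 .005'
python3 -c "
from h import *
c=read_camera('wrist');heldtip((0,0),c);x,y=rack(.0225,.0035);go(x,y,.0655,85.4);u=tippx(c);print(u)"
```

```text
time_s: 18.93
tool_pos: [0.5835, 0.1446, 0.0661]
tool_rot: [-180.0, -0.0, 85.5]
force: [-0.3, -0.3, -2.8]
grip_width: 0.0105
grasp_force: 55.0
tip rack [-0.0895  0.1186] tool rack [0.0226 0.0047] z 0.066 yaw 85.4 ahead 0.1598
row -0.0012 -0.0001 0.0005 0.0 at [0.5836 0.1435 0.066 ] [-180.     0.    85.4] F [ 0.2  0.5 -1.8] w 0.0102 t 18.98
(251.77777777777777, 143.0, [225, 143, 36, 87, 1888])
```

```bash
python3 -m handwheel '0 0 0 0 .02;0 0 0 0 .03;0 0 0 0 .03;0 0 0 0 .03;0 0 -.03 0 .03;0 0 -.07 0 .03;0 0 -.11 0 .03;0 0 -.11 0 .03'
python3 - <<'E'
from h import *
s,d,o=bolts()
c=read_camera("wrist");cv2.imwrite("pics/w8.png",c["color"])
go(.4945,-.2195,.0178,85.9)
E
```

```text
time_s: 19.65
tool_pos: [0.5882, 0.1453, 0.185]
tool_rot: [179.2, -0.2, 85.4]
force: [1.6, 1.1, 0.9]
grip_width: 0.0301
grasp_force: 0.0
tip [ 0.5025 -0.1155  0.0109] head [ 0.4866 -0.3254  0.0104] len 0.211 res 0.0016 0.0036 yaw 85.7
tip [ 0.4124 -0.1367  0.0108] head [ 0.4497 -0.3443  0.0151] len 0.211 res 0.0011 0.0007 yaw 100.2
row -0.3687 -0.0598 0.1587 -0.5 at [0.584  0.1432 0.1765] [179.9   0.   85.4] F [-0.2  0.3 -0.7] w 0.0301 t 19.8
```

View pics/w8.png

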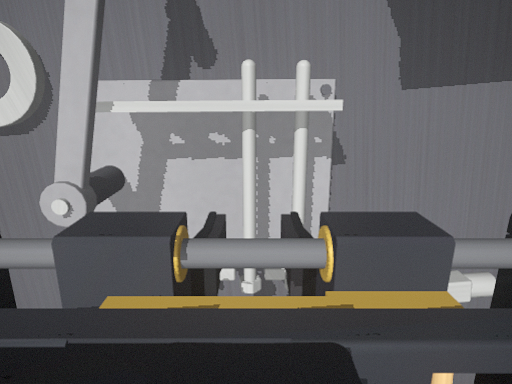

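Two bolts are through, with tips at (248,65) and (303,66) beyond the plate strip and the head at (250,285) behind the comb. Next is bolt B.

```bash
python3 -m handwheel '-.33 -.053 .07 0 .04;-.33 -.053 .07 0 .04;-.33 -.053 .07 0 .04;-.33 -.053 .07 0 .04;-.33 -.053 .07 0 .04;-.33 -.053 .07 0 .04;-.33 -.053 .07 0 .04;-.33 -.053 .07 0 .04'
python3 -m handwheel '-.02 -.003 0 0 .04;-.037 -.005 .01 0 .04;-.037 -.005 .01 0 .04;-.037 -.005 .01 0 .04'
python3 - <<'E'
from h import *
c=read_camera("wrist");u=tippx(c);print(u,onz(c,u[:2],.006).round(4)); go(.4949,-.2197,.0178,85.8)
E
```

```text
time_s: 20.47
tool_pos: [0.5039, -0.1752, 0.1056]
tool_rot: [-179.8, -0.0, 85.4]
force: [0.7, -0.7, 0.6]
grip_width: 0.04
grasp_force: 0.0
time_s: 20.8
tool_pos: [0.4964, -0.2101, 0.0957]
tool_rot: [-179.8, -0.1, 85.2]
force: [-0.1, -0.2, 1.0]
grip_width: 0.0403
grasp_force: 0.0
(252.03076923076924, 65.0, [244, 65, 17, 165, 2298]) [ 0.5035 -0.1164  0.006 ]
row -0.0111 -0.0017 0.0787 -0.4 at [ 0.4975 -0.2088  0.0965] [-1.799e+02 -1.000e-01  8.540e+01] F [ 0.5 -0.9  0.2] w 0.0398 t 20.85
```

Wrist tip (0.5035, −0.1164) agrees with the two-view result.

```bash
python3 -m handwheel '-.011 -.001 .035 0 .04;-.011 -.001 .06 0 .04;-.011 -.001 .074 0 .04;-.011 -.001 .078 0 .03;-.011 -.001 .078 0 .005;-.011 -.001 .078 0 .005;-.011 -.001 .078 0 .005;-.011 -.001 .078 0 .005' 55
python3 -m handwheel '0 0 0 0 .005;0 0 0 0 .005;0 0 0 0 .005;0 0 0 0 .005'
python3 -m handwheel '0 0 -.03 0 .005;0 0 -.07 0 .005;0 0 -.11 0 .005;0 0 -.12 0 .005;0 0 -.12 0 .005;0 0 -.12 0 .005'
python3 - <<'E'
from h import *
c=read_camera("wrist");u=tippx(c);print(u);heldtip(u[:2],c);x,y=rack(-.0228,-.05);go(x,y,.13,85.4)
E
```

```text
time_s: 21.52
tool_pos: [0.4973, -0.2207, 0.0208]
tool_rot: [179.9, 0.0, 85.4]
force: [-0.7, 0.0, -0.3]
grip_width: 0.0143
grasp_force: 0.0
time_s: 21.85
tool_pos: [0.497, -0.2208, 0.0206]
tool_rot: [179.9, 0.0, 85.4]
force: [-0.6, 1.6, 6.0]
grip_width: 0.0102
grasp_force: 55.0
time_s: 22.35
tool_pos: [0.4957, -0.221, 0.139]
tool_rot: [-180.0, 0.0, 85.4]
force: [-0.9, 0.6, -2.7]
grip_width: 0.0103
grasp_force: 55.0
(251.83516483516485, 22.0, [240, 22, 23, 208, 4341])
tip rack [-0.0359 -0.2614] tool rack [-0.0367 -0.3654] z 0.1377 yaw 85.4 ahead 0.104
row 0.3155 0.0137 0.0077 -0.0 at [ 0.4948 -0.2206  0.1377] [-179.8   -0.    85.4] F [-0.3 -0.3 -3. ] w 0.0103 t 22.4
```

```bash
python3 -m handwheel '.315 .013 .007 0 .005;.315 .013 .007 0 .005;.315 .013 .007 0 .005;.315 .013 .007 0 .005;.315 .013 .007 0 .005;.315 .013 .007 0 .005;.315 .013 .007 0 .005;.315 .013 .007 0 .005'
python3 -m handwheel '0 0 0 0 .005;0 0 0 0 .005;0 0 0 0 .005'
python3 - <<'E'
from h import *
c=read_camera("wrist");x,y=rack(-.0228,-.05);go(x,y,.068,85.4)
u=tippx(c);print(u);heldtip(u[:2],c)
E
```

```text
time_s: 23.07
tool_pos: [0.5324, 0.0978, 0.1301]
tool_rot: [-179.7, -0.2, 85.7]
force: [0.8, 0.9, -1.8]
grip_width: 0.0107
grasp_force: 55.0
time_s: 23.32
tool_pos: [0.5334, 0.0907, 0.1305]
tool_rot: [-179.8, 0.1, 85.3]
force: [-0.0, 0.5, -2.4]
grip_width: 0.0105
grasp_force: 55.0
row 0.0026 0.0000 0.0629 -0.1 at [0.5337 0.0901 0.1309] [-1.798e+02  1.000e-01  8.530e+01] F [ 0.2 -1.1 -1.4] w 0.0109 t 23.37
(273.88235294117646, 98.0, [265, 98, 20, 104, 1894])
tip rack [-0.013  0.019] tool rack [-0.0228 -0.0526] z 0.1309 yaw 85.3 ahead 0.0723
```

Run:
```python
from h import *
c=read_camera("wrist");g=cv2.cvtColor(c["color"],cv2.COLOR_BGR2GRAY)
for r in(12,17,20,23,26,30,45,80,120,180): print(r,g[r,228:280:3].tolist())
```

```text
12 [113, 115, 118, 116, 110, 105, 105, 107, 105, 105, 105, 105, 100, 95, 93, 95, 96, 96]
17 [93, 94, 92, 119, 154, 172, 185, 198, 204, 202, 198, 194, 186, 135, 94, 92, 93, 92]
20 [95, 92, 88, 99, 151, 175, 184, 198, 203, 201, 201, 182, 137, 112, 97, 90, 97, 91]
23 [92, 96, 92, 100, 107, 113, 137, 192, 193, 184, 147, 123, 105, 95, 97, 94, 95, 95]
26 [94, 95, 94, 93, 93, 162, 204, 207, 203, 197, 180, 132, 93, 95, 92, 93, 96, 96]
30 [99, 96, 96, 93, 126, 200, 207, 214, 207, 197, 182, 158, 110, 96, 94, 94, 94, 92]
45 [117, 116, 115, 117, 162, 196, 202, 207, 204, 195, 177, 149, 103, 114, 117, 114, 111, 114]
80 [117, 118, 117, 118, 150, 196, 204, 206, 205, 195, 178, 148, 105, 117, 118, 118, 133, 113]
120 [171, 171, 170, 169, 165, 195, 204, 209, 204, 196, 179, 150, 123, 170, 167, 167, 167, 167]
180 [172, 168, 167, 168, 169, 191, 203, 210, 204, 197, 180, 145, 133, 169, 169, 166, 168, 167]
```

The tip is still at (252,23), so no slip. Lower, then push.

```bash
python3 -m handwheel '.002 0 .02 0 .005;.002 0 .04 0 .005;.002 0 .054 0 .005;.002 0 .06 0 .005;.002 0 .0625 0 .005;.002 0 .0625 0 .005;.002 0 .0625 0 .005'
python3 -c "
from h import *
x,y=rack(-.0225,.0035);go(x,y,.0675,85.4)"
```

```text
time_s: 24.0
tool_pos: [0.5355, 0.0937, 0.071]
tool_rot: [179.9, -0.0, 85.3]
force: [0.3, -0.2, -2.3]
grip_width: 0.0105
grasp_force: 55.0
row 0.0524 -0.0012 0.0035 -0.1 at [0.5355 0.0937 0.071 ] [179.9  -0.   85.3] F [ 0.3 -0.2 -2.3] w 0.0105 t 24.0
```

```bash
python3 -m handwheel '0 -.001 .003 0 .005;.008 -.001 .003 0 .005;.018 -.001 .003 0 .005;.028 -.001 .003 0 .005;.04 -.001 .003 0 .005;.052 -.001 .003 0 .005;.052 -.001 .003 0 .005;.052 -.001 .003 0 .005'
python3 -c "
from h import *
c=read_camera('wrist');heldtip((0,0),c);g=cv2.cvtColor(c['color'],cv2.COLOR_BGR2GRAY);print(g[0:60:3,252].tolist())"
```

```text
time_s: 24.67
tool_pos: [0.5378, 0.1477, 0.0672]
tool_rot: [-180.0, -0.0, 85.5]
force: [-0.2, -0.7, -2.6]
grip_width: 0.0101
grasp_force: 55.0
tip rack [-0.1354  0.1179] tool rack [-0.0232  0.0038] z 0.0671 yaw 85.5 ahead 0.16
[62, 64, 63, 67, 67, 64, 67, 79, 195, 201, 204, 198, 199, 201, 200, 200, 201, 200, 201, 201]
```

```bash
python3 -m handwheel '0 0 0 0 .02;0 0 0 0 .03;0 0 0 0 .03;0 0 0 0 .03;0 0 -.03 0 .03;0 0 -.07 0 .03;0 0 -.11 0 .03;0 0 -.11 0 .03'
python3 - <<'E'
from h import *
s,d,o=bolts()
go(.4309,-.2395,.095,100.2)
E
```

```text
time_s: 25.38
tool_pos: [0.5426, 0.1478, 0.1856]
tool_rot: [179.2, -0.2, 85.4]
force: [0.8, 1.3, 2.0]
grip_width: 0.0293
grasp_force: 0.0
tip [ 0.4123 -0.1365  0.0104] head [ 0.4495 -0.3441  0.0151] len 0.211 res 0.0007 0.0012 yaw 100.2
row -0.3932 -0.0769 0.0845 -14.9 at [0.5395 0.1461 0.1795] [179.7  -0.   85.3] F [-0.8  0.5 -0.7] w 0.0299 t 25.48
```

```bash
python3 -m handwheel '-.33 -.064 .065 -15 .04;-.33 -.064 .065 -15 .04;-.33 -.064 .065 -15 .04;-.33 -.064 .065 -15 .04;-.33 -.064 .065 -15 .04;-.33 -.064 .065 -15 .04;-.33 -.064 .065 -15 .04;-.33 -.064 .065 -15 .04'
python3 -c "from h import *;go(.4309,-.2395,.095,100.2)"
```

```text
time_s: 26.15
tool_pos: [0.4508, -0.1607, 0.1144]
tool_rot: [-179.9, -0.0, 100.4]
force: [0.6, -0.3, -0.5]
grip_width: 0.0399
grasp_force: 0.0
row -0.0739 -0.0337 0.0194 0.2 at [ 0.4508 -0.1607  0.1144] [-179.9   -0.   100.4] F [ 0.6 -0.3 -0.5] w 0.0399 t 26.15
```

```bash
python3 -m handwheel '-.037 -.017 .01 0 .04;-.07 -.031 .019 0 .04;-.07 -.031 .019 0 .04;-.07 -.031 .019 0 .04;-.07 -.031 .019 0 .04'
python3 - <<'E'
from h import *
c=read_camera("wrist");u=tippx(c);print(u,onz(c,u[:2],.006).round(4)); go(.4309,-.2395,.0178,100.2)
E
```

```text
time_s: 26.57
tool_pos: [0.4345, -0.2324, 0.096]
tool_rot: [-179.9, -0.1, 100.4]
force: [-0.2, 0.6, 1.0]
grip_width: 0.0399
grasp_force: 0.0
(247.4857142857143, 59.0, [240, 59, 15, 171, 2490]) [ 0.4134 -0.1368  0.006 ]
row -0.0067 -0.0055 0.0786 0.3 at [ 0.4351 -0.2319  0.0964] [-1.800e+02 -1.000e-01  1.005e+02] F [0.1 0.  1. ] w 0.0397 t 26.62
```

```bash
python3 -m handwheel '-.007 -.005 .035 0 .04;-.007 -.005 .06 0 .04;-.007 -.005 .074 0 .04;-.007 -.005 .08 0 .03;-.007 -.005 .08 0 .005;-.007 -.005 .08 0 .005;-.007 -.005 .08 0 .005;-.007 -.005 .08 0 .005' 55
python3 -m handwheel '0 0 0 0 .005;0 0 0 0 .005;0 0 0 0 .005;0 0 0 0 .005'
python3 -m handwheel '0 0 -.03 0 .005;0 0 -.07 0 .005;0 0 -.11 0 .005;0 0 -.12 0 .005;0 0 -.12 0 .005;0 0 -.12 0 .005'
python3 - <<'E'
from h import *
c=read_camera("wrist");u=tippx(c);print(u);heldtip(u[:2],c);x,y=rack(-.068,-.05);go(x,y,.13,85.4)
E
```

```text
time_s: 27.28
tool_pos: [0.4319, -0.2406, 0.0175]
tool_rot: [180.0, 0.0, 100.5]
force: [-0.5, -0.3, 1.3]
grip_width: 0.0142
grasp_force: 0.9
time_s: 27.62
tool_pos: [0.4319, -0.2408, 0.0175]
tool_rot: [180.0, -0.0, 100.4]
force: [0.9, 2.9, 6.3]
grip_width: 0.0104
grasp_force: 56.3
time_s: 28.12
tool_pos: [0.4307, -0.2413, 0.1362]
tool_rot: [-179.9, 0.0, 100.3]
force: [-0.6, -0.1, -2.8]
grip_width: 0.0104
grasp_force: 55.0
(253.06593406593407, 17.0, [241, 17, 24, 213, 4685])
tip rack [-0.1259 -0.2885] tool rack [-0.0998 -0.3908] z 0.135 yaw 100.4 ahead 0.1056
row 0.3210 0.1187 0.0050 15.0 at [ 0.4299 -0.2408  0.135 ] [-1.798e+02 -1.000e-01  1.004e+02] F [-0.4  0.7 -2.5] w 0.0103 t 28.17
```

```bash
python3 -m handwheel '.309 .118 0 15 .005;.309 .118 0 15 .005;.309 .118 0 15 .005;.309 .118 0 15 .005;.309 .118 0 15 .005;.309 .118 0 15 .005;.309 .118 0 15 .005;.309 .118 0 15 .005'
python3 -m handwheel '0 0 0 0 .005;0 0 0 0 .005;0 0 0 0 .005'
python3 - <<'E'
from h import *
c=read_camera("wrist");x,y=rack(-.068,-.051);go(x,y,.066,85.4)
g=cv2.cvtColor(c["color"],cv2.COLOR_BGR2GRAY)
for r in(11,14,17,20,23,30,80): print(r,g[r,228:280:3].tolist())
E
```

```text
time_s: 28.83
tool_pos: [0.4891, 0.0807, 0.1345]
tool_rot: [-179.8, 0.0, 85.4]
force: [0.5, -0.4, -2.2]
grip_width: 0.0102
grasp_force: 55.0
time_s: 29.08
tool_pos: [0.4893, 0.0787, 0.1347]
tool_rot: [-179.7, 0.0, 85.4]
force: [0.4, -1.4, -1.6]
grip_width: 0.0109
grasp_force: 55.0
row 0.0175 -0.0023 0.0691 -0.1 at [0.4897 0.0777 0.1351] [-179.8    0.    85.3] F [ 0.5 -0.3 -2.9] w 0.01 t 29.13
11 [91, 91, 90, 91, 91, 92, 91, 92, 89, 88, 89, 90, 86, 91, 90, 89, 91, 89]
14 [106, 109, 109, 110, 113, 113, 113, 114, 112, 115, 110, 112, 113, 109, 113, 111, 110, 111]
17 [115, 119, 118, 116, 116, 115, 115, 97, 170, 164, 112, 113, 115, 113, 116, 114, 113, 112]
20 [119, 120, 118, 119, 117, 116, 143, 203, 200, 197, 185, 148, 115, 113, 114, 112, 113, 113]
23 [118, 121, 117, 117, 120, 170, 202, 209, 206, 199, 191, 166, 127, 116, 115, 115, 117, 114]
30 [118, 118, 121, 118, 125, 187, 199, 202, 204, 197, 185, 162, 128, 113, 119, 117, 118, 113]
80 [119, 123, 122, 123, 125, 189, 202, 207, 204, 199, 186, 161, 123, 167, 175, 173, 171, 171]
```

```bash
python3 -m handwheel '.0165 -.002 .005 0 .005;.0165 -.002 .025 0 .005;.0165 -.002 .045 0 .005;.0165 -.002 .06 0 .005;.0165 -.002 .066 0 .005;.0165 -.002 .069 0 .005;.0165 -.002 .069 0 .005;.0165 -.002 .069 0 .005'
python3 -c "
from h import *
x,y=rack(-.0677,.002);go(x,y,.0657,85.4)"
```

```text
time_s: 29.8
tool_pos: [0.4908, 0.0953, 0.0686]
tool_rot: [179.9, 0.0, 85.3]
force: [-0.5, 0.7, -2.6]
grip_width: 0.0104
grasp_force: 55.0
row 0.0529 -0.0018 0.0029 -0.1 at [0.4908 0.0953 0.0686] [179.9   0.   85.3] F [-0.5  0.7 -2.6] w 0.0104 t 29.8
```

```bash
python3 -m handwheel '0 -.002 .003 0 .005;.008 -.002 .003 0 .005;.018 -.002 .003 0 .005;.028 -.002 .003 0 .005;.04 -.002 .003 0 .005;.053 -.002 .003 0 .005;.053 -.002 .003 0 .005;.053 -.002 .003 0 .005'
python3 -c "
from h import *
c=read_camera('wrist');heldtip((0,0),c);g=cv2.cvtColor(c['color'],cv2.COLOR_BGR2GRAY);print(g[0:60:3,253].tolist())"
```

```text
time_s: 30.47
tool_pos: [0.4924, 0.1505, 0.0652]
tool_rot: [180.0, -0.0, 85.6]
force: [-1.5, -0.3, -2.0]
grip_width: 0.0105
grasp_force: 55.0
tip rack [-0.181  0.117] tool rack [-0.0688  0.0031] z 0.065 yaw 85.5 ahead 0.1599
[104, 103, 102, 104, 102, 102, 115, 126, 131, 141, 143, 146, 141, 208, 183, 203, 203, 204, 203, 203]
```

```bash
python3 -m handwheel '0 0 0 0 .018;0 0 0 0 .025;0 0 0 0 .025;0 0 0 0 .025;0 0 -.03 0 .025;0 0 -.07 0 .025;0 0 -.11 0 .025;0 0 -.12 0 .025'
python3 - <<'E'
from h import *
bolts(); go(.5,.3,.3)
c=read_camera("wrist");cv2.imwrite("pics/w9.png",c["color"])
for x in(-.0675,-.0225,.0225,.0675): print(proj(c,[[*rack(x,.1075),.049],[*rack(x,-.093),.049]]).round().tolist())
E
```

```text
time_s: 31.18
tool_pos: [0.4957, 0.1501, 0.1913]
tool_rot: [179.5, -0.1, 85.4]
force: [0.5, 0.4, 0.8]
grip_width: 0.0249
grasp_force: 0.0
row 0.1508 -0.0070 -0.1119 0.0 at [0.4947 0.1491 0.1881] [179.6  -0.   85.3] F [-0.   0.1  0. ] w 0.0251 t 31.28
[[250.0, 58.0], [251.0, 272.0]]
[[304.0, 58.0], [296.0, 272.0]]
[[357.0, 58.0], [341.0, 272.0]]
[[411.0, 58.0], [386.0, 271.0]]
```

View pics/w9.png

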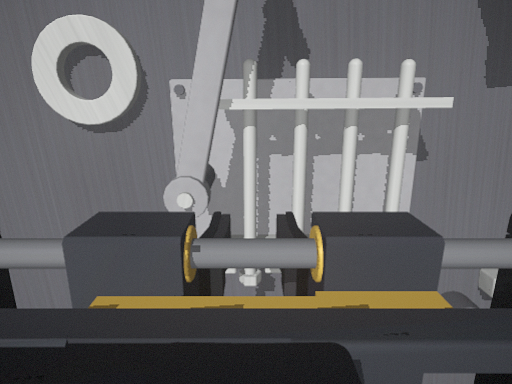

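All four shanks pass the plate strip: tips at (250,65), (303,63), (355,63) and (408,64). Now the keeper goes back.

```bash
python3 -c "from h import *;go(.508,.368,.19,85.4)"
python3 -m handwheel '.03 0 -.01 0 .06;.07 0 -.01 0 .06;.11 0 -.01 0 .06;.15 0 -.005 0 .06;.19 0 0 0 .06;.217 -.005 0 0 .06;.217 -.005 0 0 .06;.217 -.005 0 0 .06'
python3 - <<'E'
from h import *
c=read_camera("wrist");go(.508,.368,.116,85.4)
g=cv2.cvtColor(c["color"],cv2.COLOR_BGR2GRAY)
m=(g[:230]<60).astype(np.uint8)
n,l,st,ce=cv2.connectedComponentsWithStats(m)
print([(s.tolist(),q.round().tolist()) for s,q in zip(st[1:],ce[1:]) if s[4]>150])
print(proj(c,[[.508,.3656,.135],[.508,.3656,.092],[.52,.3656,.135],[.508,.378,.135]]).round())
E
```

```text
row 0.2199 -0.0031 -0.0041 -0.1 at [0.4932 0.1486 0.1859] [179.8   0.   85.3] F [-0.4 -0.5 -0.8] w 0.0251 t 31.33
time_s: 32.0
tool_pos: [0.5026, 0.3672, 0.1824]
tool_rot: [-179.7, 0.1, 85.7]
force: [-0.1, -0.5, 0.2]
grip_width: 0.059
grasp_force: 0.0
row 0.0032 0.0038 0.0667 0.1 at [0.5039 0.3651 0.1827] [-1.798e+02  1.000e-01  8.550e+01] F [ 0.1 -1.1 -0.1] w 0.0598 t 32.05
[([450, 0, 62, 230, 11603], [485.0, 112.0]), ([245, 184, 33, 29, 356], [262.0, 194.0]), ([171, 212, 18, 18, 158], [181.0, 221.0]), ([317, 212, 18, 18, 159], [325.0, 221.0])]
[[262. 215.]
 [260. 195.]
 [280. 213.]
 [260. 196.]]
```

```bash
python3 -m handwheel '.002 .004 .03 0 .06;.002 .004 .055 0 .06;.002 .004 .067 0 .06;.002 .004 .067 0 .04;.002 .004 .067 0 .015;.002 .004 .067 0 .015;.002 .004 .067 0 .015;.002 .004 .067 0 .015' 30
python3 -m handwheel '0 0 0 0 .015;0 0 0 0 .015;0 0 0 0 .015;0 0 0 0 .015'
python3 - <<'E'
from h import *
o=env.get_obs();p=o["tool_pos"];a=np.radians(o["tool_rot"][2]);C=rack(-.1175,0);v=p[:2]-C
f0=np.arctan2(v[1],v[0]);print(p.round(4),"r",np.linalg.norm(v),"keeper",f0-TH)
for g in np.linspace(f0,TH-.03,12)[1:]:
    d=C+.225*np.array([np.cos(g),np.sin(g)])-p[:2]
    print("%.3f %.3f"%(d[0]*np.cos(a)+d[1]*np.sin(a),d[0]*np.sin(a)-d[1]*np.cos(a)))
E
```

```text
time_s: 32.72
tool_pos: [0.5099, 0.3677, 0.1196]
tool_rot: [179.9, -0.1, 85.4]
force: [0.3, -0.4, 0.3]
grip_width: 0.0343
grasp_force: 0.0
time_s: 33.05
tool_pos: [0.5094, 0.3674, 0.1188]
tool_rot: [180.0, -0.0, 85.4]
force: [-0.7, -0.5, 4.4]
grip_width: 0.0234
grasp_force: 30.0
[0.5094 0.3674 0.1188] r 0.22704891605915514 keeper 1.357108845369185
-0.010 0.027
-0.021 0.053
-0.035 0.077
-0.052 0.100
-0.072 0.120
-0.095 0.138
-0.119 0.152
-0.145 0.163
-0.172 0.171
-0.200 0.176
-0.229 0.177
```

```bash
python3 -m handwheel '-.01 .027 0 0 .015;-.021 .053 0 0 .015;-.035 .077 0 0 .015;-.052 .1 0 0 .015;-.072 .12 0 0 .015;-.095 .138 0 0 .015'
python3 -m handwheel '-.024 .014 0 0 .015;-.05 .025 0 0 .015;-.077 .033 0 0 .015;-.105 .038 0 0 .015;-.134 .039 0 0 .015;-.134 .039 0 0 .015;-.134 .039 0 0 .015'
python3 -c "
from h import *
p=env.get_obs()['tool_pos'][:2]-rack(-.1175,0);print(np.linalg.norm(p),np.arctan2(p[1],p[0])-TH);go(.6,.2,.1)"
```

```text
time_s: 33.55
tool_pos: [0.639, 0.2628, 0.1182]
tool_rot: [-179.9, -0.2, 85.4]
force: [-1.9, 2.4, 2.5]
grip_width: 0.023
grasp_force: 30.0
time_s: 34.13
tool_pos: [0.6663, 0.1282, 0.118]
tool_rot: [-179.9, -0.3, 85.5]
force: [-0.4, 4.6, -0.2]
grip_width: 0.0234
grasp_force: 30.0
0.2237893287630092 -0.017901417321968927
row 0.0664 -0.0717 0.0180 0.0 at [0.6663 0.1282 0.118 ] [-179.9   -0.3   85.5] F [-0.4  4.6 -0.2] w 0.0234 t 34.13
```

```bash
python3 -m handwheel '0 0 0 0 .03;0 0 0 0 .05;0 0 0 0 .05;0 0 0 0 .05;0 0 -.03 0 .05;0 0 -.07 0 .05;0 0 -.11 0 .05;0 0 -.15 0 .05'
python3 -m handwheel '-.04 0 -.03 0 .05;-.04 0 -.03 0 .05;-.04 0 -.03 0 .05;-.04 0 -.03 0 .05'
python3 - <<'E'
from h import *
c=read_camera("wrist"); g=cv2.cvtColor(c["color"],cv2.COLOR_BGR2GRAY)
m=(g[:215]<55).astype(np.uint8); n,l,st,ce=cv2.connectedComponentsWithStats(m)
print([(s.tolist(),q.round().tolist()) for s,q in zip(st[1:],ce[1:]) if s[4]>100])
for k in(0,.1): q=rack(-.1175+.225*np.cos(k),.225*np.sin(k)); print(k,proj(c,[[*q,.135],[*q,.092]]).round().tolist())
# tips beyond plate: bright profile along row at rack y=.1
pts=proj(c,[[*rack(x,.100),.049] for x in np.arange(-.09,.091,.0045)]).round().astype(int)
print([int(g[v,u]) if 0<=u<512 and 0<=v<384 else -1 for u,v in pts]); go(.6,.1,.3)
E
```

```text
time_s: 34.8
tool_pos: [0.6669, 0.124, 0.2694]
tool_rot: [-180.0, 0.0, 85.3]
force: [0.8, 0.8, -0.7]
grip_width: 0.0498
grasp_force: 0.0
time_s: 35.13
tool_pos: [0.6639, 0.0842, 0.2973]
tool_rot: [-180.0, 0.0, 85.3]
force: [-0.8, -0.2, 0.0]
grip_width: 0.0499
grasp_force: 0.0
[]
0 [[253.0, 124.0], [253.0, 121.0]]
0.1 [[252.0, 100.0], [252.0, 100.0]]
[115, 113, 115, 113, 214, 190, 106, 118, 114, 117, 116, 117, 119, 114, 215, 208, 123, 116, 113, 113, 115, 115, 114, 115, 215, 194, 107, 115, 113, 116, 115, 116, 115, 111, 216, 194, 119, 118, 118, 115, 115]
row 0.0096 -0.0642 -0.0037 0.0 at [0.6633 0.0853 0.2963] [-179.9   -0.    85.4] F [ 0.1 -0.3 -0.7] w 0.05 t 35.18
```

All four tips show at rack y = 0.100 at the eye positions. Last check is the knob.

Run:
```python
from h import *
c=read_camera("wrist"); g=cv2.cvtColor(c["color"],cv2.COLOR_BGR2GRAY)
print(g[85:160:5,253].tolist()); print(g[124,220:290:5].tolist())
m=(g[80:170,215:295]<80).astype(np.uint8); n,l,st,ce=cv2.connectedComponentsWithStats(m)
print([(s.tolist(),(q+[215,80]).round().tolist()) for s,q in zip(st[1:],ce[1:]) if s[4]>60])
```

```text
[83, 84, 82, 81, 83, 191, 76, 72, 71, 67, 59, 102, 82, 84, 85]
[187, 185, 186, 185, 190, 74, 67, 70, 65, 90, 120, 121, 121, 120]
[([27, 32, 23, 29, 445], [253.0, 125.0])]
```

Knob at (253,125) against a predicted (253,124) for 0 rad, so the keeper is at its stop.

```bash
python3 -c "from cell import env;print(env.sign_off())"
```

```text
the job is handed in; nothing more can be done
None
```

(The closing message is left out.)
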